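# Locate a clamped printing block with the touch probe

## Task

Get the half-carved printing block ready for carving to resume: first clear every loose wood offcut off the carving bed into the offcut box. Then pull the touch probe out of its charging stand and touch the block off gently with the ball of its stylus, pausing a moment at each point: on its long far side (away from the robot) near the left end, on the same side near the right end, and then on its right-hand end face (left and right as seen from the robot). Finally press the probe fully home in its charging stand again and let go, leaving the offcuts in their box and the other tools and jars where they are.

Things in the scene. Friction and masses are not known exactly. Their poses are not given: they have to be found in the camera images.
- bed: Carving bed: fixed pale board, 300 (its x) x 360 (its y) x 18 mm, with two aluminium tracks let in flush; origin at the centre of its underside, on the table. Its upper face is 18 mm above the origin.
- block: Half-carved wooden printing block fixed on the bed, 80 (its x) x 130 (its y) x 35 mm high; origin at the centre of its underside, on the bed. Its +x side is the long far side, away from the robot; its +y end is the left one, its -y end the right one; all three are free. Two steel strap clamps grip its near (-x) edge at y = +-43 mm: they cover x = -118 to -23 mm and rise to 60 mm above its underside.
- bin: Offcut box: fixed open plywood box, outside 140 (its x) x 180 (its y) x 60 mm high, walls and floor about 6 mm; origin at the centre of its underside, on the table beside the bed. It and the charging stand may change sides.
- dock: Charging stand: fixed white housing 74 x 74 mm on a 96 x 96 mm foot, 95 mm high, with a round socket 32 mm wide in its black top; origin at the centre of its underside, on the table. Two sprung plungers under the top snap in above a rib on the probe's plug: it takes some 8 to 10 N to pull the probe straight up out of it, and as much to press it home.
- probe: Touch probe, 0.25 kg, upright in the stand, stylus down. Origin on its axis at the underside of its collar (45 mm wide, 6 thick), which rests on the stand's top, 95 mm above the stand's origin, when fully home. Above it a square grip body 30 x 30 mm, flats square to its x and y, from 6 to 46 mm above the origin. Below it the plug, 23 mm wide, 30 long, foot tapered, with a 26 mm rib 20 mm down; then the stylus.
- ball (a point): Centre of the white stylus ball (6 mm across), 75 mm below the probe's origin on its axis while the stylus is not deflected.
- stylus: The probe's thin stylus, carrying the ball. Origin at its pivot, 30 mm below the probe's origin; the ball centre is 45 mm below the pivot. It gives sideways like a spring in any direction, about 0.4 N per mm at the ball, for 11 mm, then meets a hard stop; it does not give upwards.
- tilt_x (a joint): Sideways deflection of the stylus about the probe's x axis, rad; 0 when free; 0.022 is 1 mm at the ball, positive when the ball shifts to the probe's +y.
- tilt_y (a joint): The same about the probe's y axis; positive when the ball shifts to the probe's -x.
- offcut1: Wood offcut, loose on the bed, maybe absent: plain wooden strip 70 mm along its own y, 16 mm along its x, 14 mm high; origin at the centre of its underside.
- offcut2: Wood offcut, loose on the bed, maybe absent: plain wooden strip 56 mm along its own y, 20 mm along its x, 12 mm high; origin at the centre of its underside.
- offcut3: Wood offcut, loose on the bed, maybe absent: plain wooden strip 34 mm along its own y, 32 mm along its x, 22 mm high; origin at the centre of its underside.
- offcut4: Wood offcut, loose on the bed, maybe absent: plain wooden strip 46 mm along its own y, 24 mm along its x, 18 mm high; origin at the centre of its underside.
- offcut5: Wood offcut, loose on the bed, maybe absent: plain wooden strip 62 mm along its own y, 14 mm along its x, 20 mm high; origin at the centre of its underside.
- offcut6: Wood offcut, loose on the bed, maybe absent: plain wooden strip 40 mm along its own y, 18 mm along its x, 16 mm high; origin at the centre of its underside.
- spanner: Spanner 110 mm long lying on the bed; a bystander, leave it where it is. Origin at its underside.
- brayer: Ink roller with a blue handle, about 165 x 115 x 38 mm, on the table near the robot; a bystander, leave it where it is. Origin at its underside.
- jar1: Small paint jar 48 mm wide, 70 mm high; a bystander, leave it where it is. Origin at its underside.
- jar2: Small paint jar 48 mm wide, 70 mm high; a bystander, leave it where it is. Origin at its underside.
- paint: Yellow paint bottle 60 mm wide, 130 mm high, on the table; a bystander, leave it where it is. Origin at its underside.
- gouge: Wood-handled gouge 160 mm long lying on the table near the robot; a bystander, leave it where it is. Origin at its underside.
- dustbrush: Brush 200 mm long lying beyond the bed; a bystander, leave it where it is. Origin at its underside.
Not all that is in view belongs to the job. What is shaped like the offcut5 but green or purple is not meant.

How it is judged:
By the outcome, as a careful person would: the job done as asked, in the order asked, and still so for the second after the job is handed in, with the robot touching nothing.
Of offcut1, offcut2, offcut3, offcut4, offcut5, offcut6 only 4 to 6 are there at a start; the rules pass over those that are not, and their reading is None.
At some moment in a run one of offcut1, offcut2, offcut3, offcut4, offcut5, offcut6 may be knocked a few centimetres aside while the robot is not near it.
It also fails if it takes over 210 s, if anything falls off the work surface, if the arm or the gripper's body presses on something with over 40 N, if the wrist force passes 120 N, or if a joint passes its speed limit or range.

## Robot

A 6-joint arm with a two-finger parallel gripper is mounted at the origin on the work surface. World frame = base frame: x ahead of the robot, y to its left, z up, the work surface at z = 0. Lengths are in m, angles in rad, forces in N, time in s.
With the tool pointing down it reaches from about 0.25 to 0.775 m from the base axis. Payload 4 kg.
Tool frame: the origin (TCP) lies at the very end of the fingers, on their centre line; the grasp point (between the pads) lies 19 mm behind it; z points along the fingers, y is the line along which they close (so a half turn about z gives the same grasp; the last joint's range is limited). The gripper opens to 94 mm and grips with 3 to 60 N. Pads are 16 mm wide; open, the fingers measure 119 mm over their backs; the gripper's body (75 mm by 177 mm) begins 78 mm behind the grasp point.
Start: joints at [1.154, 0.087, 1.371, -0, 1.684, -0.103], TCP at [0.17, 0.523, 0.206] pointing down, gripper open.
Joint ranges: [-3.1, 3.1], [-0.76, 2.03], [0.27, 2.55], [-1.08, 4.22], [0.17, 2.65], [-2.57, 2.57]. Speed limits (rad/s): [2.79, 2.79, 3.14, 3.14, 3.14, 3.14].

## Interface

Orientations are given as [roll, pitch, yaw] about the fixed x, y, z axes, in that order (R = Rz(yaw) Ry(pitch) Rx(roll)).
In Python, from bench import get_state, camera, finish_job gives the robot as it stands.
- The arm moves only by the tool arm_command, never from a script. Its argument "motion" is a list of rows, each an object with "offset": the shift along the world's x, y, z scaled (see below), a list of three; "delta_rot": the turn, a rotation vector about the world's x, y, z scaled (see below), a list of three; "hand": the gripper's target within -1 to 1 (fully open at 1, half-way at 0, shut at -1). In form: [{"offset": [tx, ty, tz], "delta_rot": [wx, wy, wz], "hand": hand}, ...]. A call has exactly 5 rows; each row is the pose to reach, as a shift and turn from the pose commanded when the call began; what a row does not reach only later rows make up. The controller multiplies each number of a shift by 200 mm and each number of a turn by 45 degrees. A row lasts 1/12 s, in which the tool goes at most 41.7 mm and 7.16 degrees, less where a joint would pass 70% of its speed; a pose out of reach is approached as far as the arm can. A call with a number of a shift or a turn outside -1 to 1 is refused whole. A call with a gripper value outside its range is refused whole. The fingers move at their own pace and stop on an object; "newtons" is the grip in N (left out, the last holds). Time passes only in rows, so rows that repeat a pose let the fingers close, or fill a call up. It gives the time, the measured TCP pose, the force, the opening and the grip force at its end, in the units of the state.
- get_state(): the state, without advancing time (a new reading comes with each control period).
- camera(name): name is "scene" or "top" or "wrist"; returns a dict with "pixels" (420x560x3 uint8, blue, green, red), "depth" (420x560 float32, m along the optical axis (not along the pixel's ray), 0 where there is no reading), "fx", "fy", "cx", "cy" (pixels), "R" (3x3) and "t" (3): a world point X has camera coordinates R X + t. Camera axes: x right, y down, z forward; pixel columns grow to the right and rows downward; lengths in m; the calibration is good to about 2 mm. A picture is of the moment at which its call begins.
- finish_job(): hands the job in; it is judged then, once.
The state is a dict: "t": time; "joints": joint angles; "joint_velocities": joint speeds; "joint_efforts": joint torques, N m; "tcp_pos": TCP position; "orientation": TCP orientation; "wrist_force": force on the tool from outside, world axes, zero at the start; "moment": the same for the moment, N m; "gripper_width": finger opening in m; "finger_force": force on a finger pad.
Only numpy, scipy, OpenCV 4.12 (cv2) and the standard library are available. Lean on these libraries where they do the work, as an engineer would, in place of code of your own. Each camera call takes 0.05 s, during which the arm holds its last target. There are 200 camera calls.

## Working session

There is one attempt and no reset: what is moved stays moved. The work goes in short steps, Python scripts to look and compute and a tool call to move; the robot and the scene stay as the last step left them, time stands still between calls to the robot, and variables do not carry over. Pictures are saved under pics/ and viewed, at most 14 in all, crops included, and the job is handed in when it is done.

Besides the shell and the picture viewer there is one more tool, called by a JSON object that holds its "api" and its "payload", one argument or row to a line. arm_command: Moves the arm, as the interface text tells. Shifts and turns lie within -1 to 1; 1 stands for 200 mm of shift or 45 degrees of turn. Its arguments: {"type":"object","properties":{"motion":{"type":"array","items":{"type":"object","properties":{"offset":{"type":"array","items":{"type":"number"}},"delta_rot":{"type":"array","items":{"type":"number"}},"hand":{"type":"number"}}}},"newtons":{"type":"number"}},"required":["motion"]}

```bash
mkdir -p pics; ls; cat > h.py <<'E'
import numpy as np, cv2
from bench import get_state, camera, finish_job
def pts(c):
    "world xyz per pixel from depth"
    d=c['depth']; v,u=np.indices(d.shape)
    P=np.stack([(u-c['cx'])/c['fx']*d,(v-c['cy'])/c['fy']*d,d],-1)
    return (P-np.array(c['t']))@np.array(c['R'])
def ray(c,u,v,z):
    R=np.array(c['R']);t=np.array(c['t']);o=-R.T@t
    d=R.T@np.array([(u-c['cx'])/c['fx'],(v-c['cy'])/c['fy'],1]);return o+d*(z-o[2])/d[2]
E
python3 - <<'E'
from h import *
print(get_state())
for n in('top','scene'):
    c=camera(n); cv2.imwrite(f'pics/{n}0.png',c['pixels']); print(n,c['fx'],-np.array(c['R']).T@c['t'],np.round(c['R'],2).tolist())
    np.savez(n+'0.npz',**c)
E
```

```text
pics
{'t': 0.0, 'joints': array([ 1.15390237e+00,  8.79305556e-02,  1.37221366e+00, -1.56501921e-05,
        1.68358752e+00, -1.03117444e-01]), 'joint_velocities': array([ 0.00031739, -0.001855  , -0.00094675, -0.00022588, -0.00032907,
       -0.00036714]), 'joint_efforts': array([ 2.02147753e-04, -3.40185750e+01, -3.02427793e+01,  7.17774499e-02,
        3.30731249e-02, -1.92800239e-04]), 'tcp_pos': array([0.16956031, 0.52264879, 0.20433813]), 'orientation': array([-3.13946333e+00, -2.04714252e-04,  2.82781418e+00]), 'wrist_force': array([-0.56542129, -0.44869593, -0.24870433]), 'moment': array([ 0.00356633, -0.02726717,  0.02301131]), 'finger_force': 0.0, 'gripper_width': 0.09401785806685882}
top 399.57134507326396 [0.42008659 0.02016945 1.18090707] [[-0.02, -1.0, 0.01], [-0.99, 0.02, -0.11], [0.11, -0.01, -0.99]]
scene 432.7647104246093 [0.9143114  0.39000325 0.97749519] [[-0.72, 0.7, -0.0], [0.6, 0.61, -0.51], [-0.36, -0.37, -0.86]]
```

View pics/top0.png

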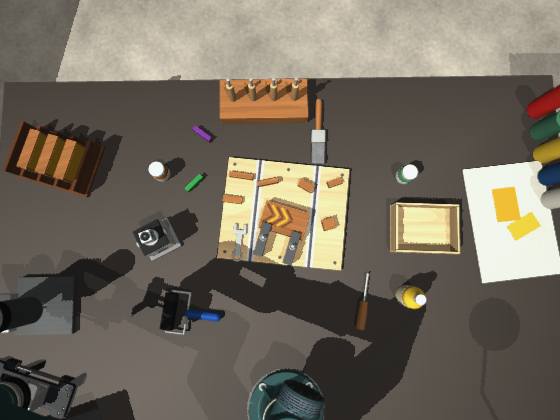

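View pics/scene0.png

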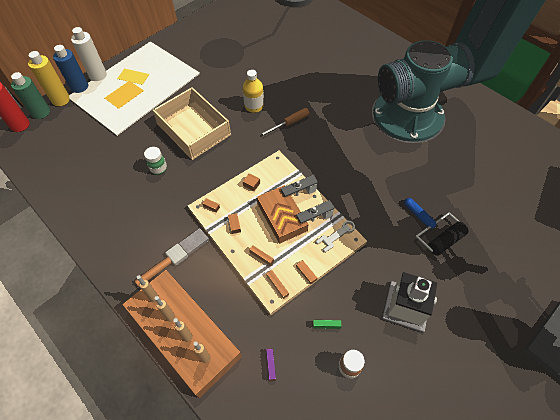

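Top view: bed centre is at (285,213), block at (287,216), and the offcut box at (425,227), on the right. The stand with the probe is at (152,238), on the left. There are six brown strips on the bed at (242,175), (270,182), (306,185), (335,182), (232,199) and (330,223). The green (195,182) and purple (203,133) strips lie off the bed and are decoys.

```bash
python3 - <<'E'
from h import *
c=dict(np.load('top0.npz')); P=pts(c); im=c['pixels']
hsv=cv2.cvtColor(im,cv2.COLOR_BGR2HSV)
crop=im[140:285,205:365]; cv2.imwrite('pics/crop0.png',cv2.resize(crop,None,fx=5,fy=4,interpolation=cv2.INTER_CUBIC)[:, :800])
for (u,v) in [(242,175),(270,182),(306,185),(335,182),(232,199),(330,223),(340,200),(287,205),(225,175)]: print((u,v),hsv[v,u],P[v,u].round(3))
m=((hsv[...,0]<18)&(hsv[...,1]>115)&(hsv[...,2]>60)).astype(np.uint8)
# bed region
roi=np.zeros_like(m); roi[155:272,218:352]=1
n,l,s,ce=cv2.connectedComponentsWithStats(m*roi)
for i in range(1,n):
    if s[i,4]<40: continue
    px=np.argwhere(l==i); zt=np.median(P[l==i][:,2])
    w=np.array([ray(c,u,v,zt)[:2] for v,u in px],np.float32)
    r=cv2.minAreaRect(w*1000); print(ce[i].round(),s[i,4],'z',zt.round(4),'c',np.round(r[0]),'size',np.round(r[1],1),'ang',round(r[2],1))
# bed corners
b=((P[...,2]>0.010)&(P[...,2]<0.05)&(np.abs(P[...,1])<.4)).astype(np.uint8); b[:,:210]=0;b[:,355:]=0
for k,msk in dict(bed=(np.abs(P[...,2]-.018)<.006)).items():
    q=P[msk&(roi>0)][:,:2].astype(np.float32)*1000; print(k,cv2.minAreaRect(q))
# block top z~.053
q=P[(np.abs(P[...,2]-.053)<.004)&(roi>0)][:,:2].astype(np.float32)*1000; print('block',len(q),cv2.minAreaRect(q),np.median(q,0))
q=P[(np.abs(P[...,2]-.06)<.006)][:,:2]; q=q[(q[:,1]<-.15)&(q[:,1]>-.5)&(q[:,0]>.2)&(q[:,0]<.7)];print('bin',cv2.minAreaRect((q*1000).astype(np.float32)))
q=P[(np.abs(P[...,2]-.095)<.004)][:,:2]; q=q[(q[:,1]>.25)&(q[:,1]<.6)&(q[:,0]>.25)&(q[:,0]<.5)];print('dock',len(q),cv2.minAreaRect((q*1000).astype(np.float32)))
q=P[(np.abs(P[...,2]-.141)<.006)][:,:2]; q=q[(q[:,1]>.25)&(q[:,1]<.6)&(q[:,0]>.25)&(q[:,0]<.5)];print('probe',len(q),cv2.minAreaRect((q*1000).astype(np.float32)))
E
```

```text
(242, 175) [ 14 160 187] [0.666 0.115 0.03 ]
(270, 182) [ 13 159 189] [0.641 0.033 0.042]
(306, 185) [ 13 158 198] [ 0.632 -0.071  0.037]
(335, 182) [ 13 159 196] [ 0.64  -0.157  0.032]
(232, 199) [ 13 158 210] [0.595 0.144 0.032]
(330, 223) [ 13 158 203] [ 0.519 -0.137  0.039]
(340, 200) [ 26  74 244] [ 0.588 -0.172  0.02 ]
(287, 205) [ 18 102 123] [ 0.576 -0.015  0.019]
(225, 175) [17 39 91] [0.673 0.168 0.002]
[241. 175.] 156 z 0.0323 c [665. 118.] size [72.1 18.5] ang 80.8
[268. 182.] 122 z 0.038 c [643.  40.] size [16.8 62.1] ang 10.5
[334. 182.] 98 z 0.0342 c [ 639. -154.] size [19.6 41.9] ang 17.6
[306. 185.] 145 z 0.036 c [631. -71.] size [46.9 27.7] ang 62.0
[232. 199.] 143 z 0.03 c [596. 145.] size [57.4 21.7] ang 82.6
[285. 219.] 1058 z 0.0536 c [530.  -5.] size [130.9  82.3] ang 71.9
[328. 223.] 147 z 0.0408 c [ 518. -132.] size [32.3 37.5] ang 14.9
bed ((570.97119140625, -6.8905181884765625), (360.7212829589844, 332.927001953125), 83.44332122802734)
block 1082 ((501.0686340332031, 5.302360534667969), (129.88209533691406, 142.44110107421875), 71.95405578613281) [533.8625    -4.427329]
bin ((476.837890625, -407.02838134765625), (181.72312927246094, 391.0142517089844), 86.97946166992188)
dock 321 ((483.7984619140625, 359.4004211425781), (70.48625946044922, 75.74959564208984), 26.826915740966797)
probe 130 ((485.23919677734375, 359.4620666503906), (28.93872833251953, 31.150327682495117), 18.477439880371094)
```

View pics/crop0.png

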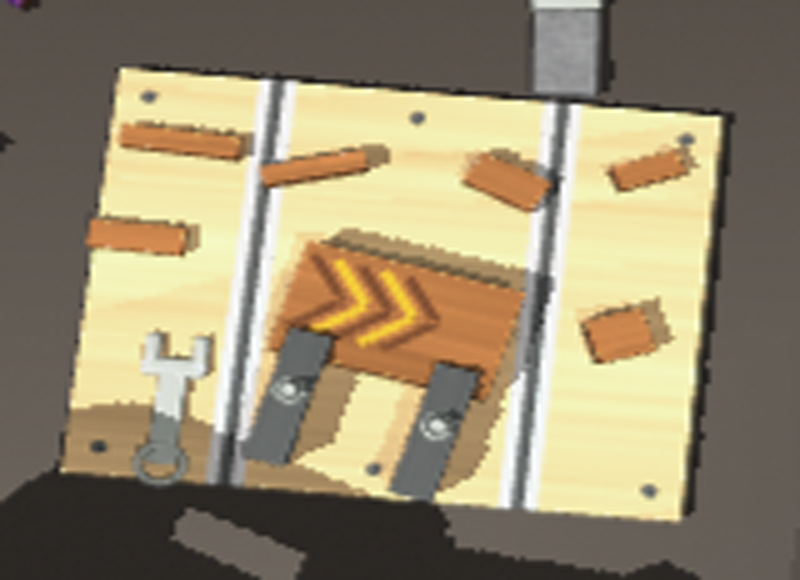

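Crop: the six brown strips are matched by size. Offcut1 is at (180,142), offcut5 (315,167), offcut4 (508,180), offcut6 (650,170), offcut2 (137,236) and offcut3 (625,332). The spanner is at (170,410) and the block is in the middle. All six are plain brown, so all are the ones meant.

```bash
cat >> h.py <<'E'
def offcuts(c,zs=None):
    im=c['pixels'];P=pts(c);hsv=cv2.cvtColor(im,cv2.COLOR_BGR2HSV)
    m=((hsv[...,0]<18)&(hsv[...,1]>115)&(hsv[...,2]>60)&(P[...,2]>.02)&(P[...,0]>.38)&(P[...,0]<.74)&(np.abs(P[...,1])<.22)).astype(np.uint8)
    n,l,s,ce=cv2.connectedComponentsWithStats(m)
    for i in range(1,n):
        if s[i,4]<40: continue
        zt=np.median(P[l==i][:,2])
        w=np.array([ray(c,u,v,zt)[:2] for v,u in np.argwhere(l==i)],np.float32)
        (x,y),(a,b),g=cv2.minAreaRect(w*1000); 
        if b>a: g+=90;a,b=b,a
        print(ce[i].round(),'z %.4f c %.0f %.0f size %.0f x %.0f longdir %.1f'%(zt,x,y,a,b,g))
E
python3 - <<'E'
from h import *
c=dict(np.load('top0.npz')); P=pts(c)
for z,n in((.06,'rim'),(.006,'floor')):
    m=np.zeros(P.shape[:2],bool); m[192:262,384:466]=1
    m&=np.abs(P[...,2]-z)<.006
    if n=='floor': m[:205]=0;m[250:]=0;m[:,:397]=0;m[:,455:]=0
    print(n,m.sum(),cv2.minAreaRect((P[m][:,:2]*1000).astype(np.float32)))
offcuts(dict(np.load('scene0.npz')))
c=camera('wrist'); print(-np.array(c['R']).T@c['t'], np.round(c['R'],2).tolist(), c['fx'])
E
```

```text
rim 547 ((500.485595703125, -408.31707763671875), (181.9263458251953, 139.96095275878906), 86.77923583984375)
floor 2193 ((501.31707763671875, -418.252685546875), (156.58221435546875, 126.26808166503906), 87.11918640136719)
[251. 182.] z 0.0396 c 523 -125 size 44 x 42 longdir 105.3
[282. 214.] z 0.0538 c 535 5 size 145 x 85 longdir 71.3
[211. 204.] z 0.0345 c 639 -149 size 46 x 19 longdir 106.6
[234. 223.] z 0.0368 c 636 -65 size 55 x 23 longdir 59.4
[261. 255.] z 0.0383 c 647 46 size 66 x 19 longdir 100.2
[307. 271.] z 0.0313 c 598 149 size 58 x 22 longdir 82.2
[277. 283.] z 0.0332 c 667 123 size 74 x 17 longdir 80.1
[0.08873428 0.54819423 0.38344331] [[0.31, 0.95, -0.0], [0.91, -0.29, 0.29], [0.27, -0.09, -0.96]] 304.53801636771027
```

{"api": "arm_command", "payload": {
  "motion": [
    {"offset": [0.2,-0.17,0],"delta_rot": [0,0,-0.15],"hand": 0},
    {"offset": [0.4,-0.34,0],"delta_rot": [0,0,-0.3],"hand": 0},
    {"offset": [0.6,-0.5,0],"delta_rot": [0,0,-0.45],"hand": 0},
    {"offset": [0.8,-0.68,0],"delta_rot": [0,0,-0.6],"hand": 0},
    {"offset": [1,-0.85,0],"delta_rot": [0,0,-0.75],"hand": 0}
  ]
}}

```text
t: 0.57
tcp_pos: [0.3295, 0.387, 0.2052]
orientation: [-3.141, 0.0, 2.234]
wrist_force: [0.9, 0.5, -0.5]
gripper_width: 0.0642
finger_force: 0.0
```

{"api": "arm_command", "payload": {
  "motion": [
    {"offset": [0.2,-0.2,0],"delta_rot": [0,0,-0.15],"hand": 0},
    {"offset": [0.4,-0.4,0],"delta_rot": [0,0,-0.3],"hand": 0},
    {"offset": [0.6,-0.6,-0.1],"delta_rot": [0,0,-0.45],"hand": 0},
    {"offset": [0.8,-0.8,-0.2],"delta_rot": [0,0,-0.6],"hand": 0},
    {"offset": [1,-1,-0.3],"delta_rot": [0,0,-0.75],"hand": 0}
  ]
}}

```text
t: 0.98
tcp_pos: [0.4739, 0.2429, 0.1713]
orientation: [3.14, -0.0, 1.644]
wrist_force: [-0.2, 0.9, 0.0]
gripper_width: 0.047
finger_force: 0.0
```

{"api": "arm_command", "payload": {
  "motion": [
    {"offset": [0.14,-0.03,0],"delta_rot": [0,0,-0.15],"hand": 0},
    {"offset": [0.14,-0.03,0],"delta_rot": [0,0,-0.25],"hand": 0},
    {"offset": [0.14,-0.03,0],"delta_rot": [0,0,-0.25],"hand": 0},
    {"offset": [0.14,-0.03,0],"delta_rot": [0,0,-0.25],"hand": 0},
    {"offset": [0.14,-0.03,0],"delta_rot": [0,0,-0.25],"hand": 0}
  ]
}}

```text
t: 1.4
tcp_pos: [0.5, 0.2389, 0.1713]
orientation: [-3.141, -0.0, 1.456]
wrist_force: [-0.2, 0.5, -0.3]
gripper_width: 0.0471
finger_force: 0.0
```

```bash
python3 - <<'E'
from h import *
s=get_state();print(s['tcp_pos'],s['orientation'])
c=camera('wrist');cv2.imwrite('pics/w1.png',c['pixels']);offcuts(c)
E
```

```text
[0.4999833  0.23894617 0.17133817] [-3.14139547e+00 -4.97486313e-05  1.45595892e+00]
[369. 260.] z 0.0297 c 593 148 size 59 x 22 longdir 82.4
[429. 271.] z 0.0315 c 662 126 size 66 x 22 longdir 81.0
[308. 325.] z 0.0269 c 516 65 size 16 x 14 longdir 163.9
[315. 385.] z 0.0528 c 520 2 size 85 x 59 longdir 173.4
[335. 365.] z 0.0531 c 542 24 size 20 x 10 longdir 173.4
```

View pics/w1.png

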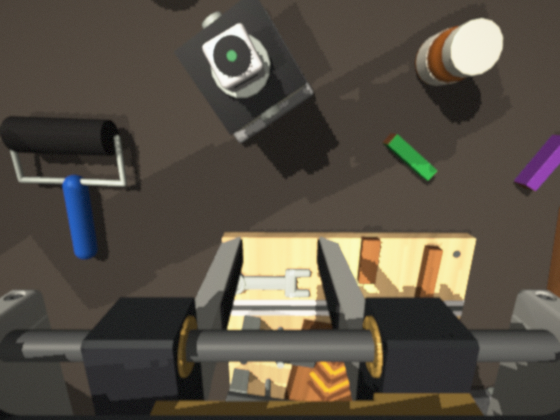

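Wrist view: offcut2 at (369,260) and offcut1 at (429,271) are both clear of their neighbours. The probe is in its stand at (235,60), and the green/purple decoys are at (412,158) and (540,162).

{"api": "arm_command", "payload": {
  "motion": [
    {"offset": [0.18,-0.18,0],"delta_rot": [0,0,0],"hand": 0},
    {"offset": [0.36,-0.36,0],"delta_rot": [0,0,0],"hand": 0},
    {"offset": [0.475,-0.46,-0.1],"delta_rot": [0,0,-0.02],"hand": 0},
    {"offset": [0.475,-0.46,-0.3],"delta_rot": [0,0,-0.02],"hand": 0},
    {"offset": [0.475,-0.46,-0.5],"delta_rot": [0,0,-0.02],"hand": 0}
  ]
}}

```text
t: 1.87
tcp_pos: [0.5994, 0.1452, 0.0755]
orientation: [3.133, -0.002, 1.437]
wrist_force: [-0.2, 0.1, -0.8]
gripper_width: 0.0469
finger_force: 0.0
```

{"api": "arm_command", "payload": {
  "motion": [
    {"offset": [0,0,-0.12],"delta_rot": [0,0,0],"hand": 0},
    {"offset": [0,0,-0.25],"delta_rot": [0,0,0],"hand": 0},
    {"offset": [0,0,-0.25],"delta_rot": [0,0,0],"hand": 0},
    {"offset": [0,0,-0.25],"delta_rot": [0,0,0],"hand": -1},
    {"offset": [0,0,-0.25],"delta_rot": [0,0,0],"hand": -1}
  ],
  "newtons": 20
}}

```text
t: 2.28
tcp_pos: [0.5953, 0.1474, 0.0239]
orientation: [3.141, -0.0, 1.44]
wrist_force: [0.3, -0.4, 0.3]
gripper_width: 0.0367
finger_force: 0.0
```

{"api": "arm_command", "payload": {
  "motion": [
    {"offset": [0,0,0],"delta_rot": [0,0,0],"hand": -1},
    {"offset": [0,0,0],"delta_rot": [0,0,0],"hand": -1},
    {"offset": [0,0,0],"delta_rot": [0,0,0],"hand": -1},
    {"offset": [0,0,0],"delta_rot": [0,0,0],"hand": -1},
    {"offset": [0,0,0.1],"delta_rot": [0,0,0],"hand": -1}
  ]
}}

```text
t: 2.7
tcp_pos: [0.5923, 0.1461, 0.0392]
orientation: [-3.133, 0.002, 1.438]
wrist_force: [0.4, -0.3, -0.6]
gripper_width: 0.0196
finger_force: 20.0
```

{"api": "arm_command", "payload": {
  "motion": [
    {"offset": [0,0,0.2],"delta_rot": [0,0,0],"hand": -1},
    {"offset": [-0.05,-0.2,0.4],"delta_rot": [0,0,0],"hand": -1},
    {"offset": [-0.1,-0.4,0.4],"delta_rot": [0,0,0],"hand": -1},
    {"offset": [-0.15,-0.6,0.4],"delta_rot": [0,0,0],"hand": -1},
    {"offset": [-0.2,-0.8,0.4],"delta_rot": [0,0,0],"hand": -1}
  ]
}}

```text
t: 3.12
tcp_pos: [0.5586, -0.004, 0.1253]
orientation: [3.137, 0.0, 1.439]
wrist_force: [1.0, -1.1, -0.6]
gripper_width: 0.0201
finger_force: 20.0
```

{"api": "arm_command", "payload": {
  "motion": [
    {"offset": [-0.04,-0.2,0],"delta_rot": [0,0,0],"hand": -1},
    {"offset": [-0.08,-0.4,0],"delta_rot": [0,0,0],"hand": -1},
    {"offset": [-0.12,-0.6,0],"delta_rot": [0,0,0],"hand": -1},
    {"offset": [-0.16,-0.8,0],"delta_rot": [0,0,0],"hand": -1},
    {"offset": [-0.2,-1,0],"delta_rot": [0,0,0],"hand": -1}
  ]
}}

```text
t: 3.53
tcp_pos: [0.5174, -0.2047, 0.1235]
orientation: [3.141, 0.0, 1.438]
wrist_force: [0.5, -0.9, -0.2]
gripper_width: 0.0194
finger_force: 20.0
```

{"api": "arm_command", "payload": {
  "motion": [
    {"offset": [-0.04,-0.2,0],"delta_rot": [0,0,0],"hand": -1},
    {"offset": [-0.08,-0.4,0],"delta_rot": [0,0,0],"hand": -1},
    {"offset": [-0.12,-0.6,0],"delta_rot": [0,0,0],"hand": -1},
    {"offset": [-0.16,-0.8,0],"delta_rot": [0,0,0],"hand": -1},
    {"offset": [-0.2,-0.95,0],"delta_rot": [0,0,0],"hand": -1}
  ]
}}

```text
t: 3.95
tcp_pos: [0.477, -0.396, 0.1232]
orientation: [3.141, 0.001, 1.436]
wrist_force: [0.3, 0.5, -0.3]
gripper_width: 0.0196
finger_force: 20.0
```

{"api": "arm_command", "payload": {
  "motion": [
    {"offset": [0,-0.2,0],"delta_rot": [0,0,0],"hand": -1},
    {"offset": [0,-0.23,-0.15],"delta_rot": [0,0,0],"hand": -1},
    {"offset": [0,-0.23,-0.3],"delta_rot": [0,0,0],"hand": -1},
    {"offset": [0,-0.23,-0.42],"delta_rot": [0,0,0],"hand": -1},
    {"offset": [0,-0.23,-0.42],"delta_rot": [0,0,0],"hand": -1}
  ]
}}

```text
t: 4.37
tcp_pos: [0.4747, -0.436, 0.032]
orientation: [-3.132, -0.008, 1.437]
wrist_force: [-1.3, 1.3, -0.5]
gripper_width: 0.0197
finger_force: 20.0
```

{"api": "arm_command", "payload": {
  "motion": [
    {"offset": [0,0,0],"delta_rot": [0,0,0],"hand": -0.2},
    {"offset": [0,0,0],"delta_rot": [0,0,0],"hand": -0.2},
    {"offset": [0,0,0],"delta_rot": [0,0,0],"hand": -0.2},
    {"offset": [0,0,0.2],"delta_rot": [0,0,0],"hand": -0.2},
    {"offset": [0,0,0.4],"delta_rot": [0,0,0],"hand": -0.2}
  ]
}}

```text
t: 4.78
tcp_pos: [0.4773, -0.4374, 0.1189]
orientation: [-3.138, -0.003, 1.438]
wrist_force: [0.4, -1.2, 1.1]
gripper_width: 0.0375
finger_force: 0.0
```

```bash
python3 - <<'E'
from h import *
s=get_state();print(s['tcp_pos'],s['orientation'])
c=camera('top');cv2.imwrite('pics/t2.png',c['pixels']);offcuts(c)
E
```

```text
[ 0.47734476 -0.43744794  0.11888376] [-3.13839668e+00 -2.70834907e-03  1.43811072e+00]
[241. 175.] z 0.0321 c 665 118 size 71 x 18 longdir 80.8
[268. 182.] z 0.0376 c 643 40 size 62 x 17 longdir 100.5
[306. 185.] z 0.0365 c 632 -71 size 47 x 27 longdir 56.5
[334. 182.] z 0.0337 c 639 -154 size 41 x 20 longdir 107.6
[285. 219.] z 0.0536 c 530 -5 size 131 x 82 longdir 72.1
[328. 223.] z 0.0405 c 518 -132 size 36 x 33 longdir 104.9
```

View pics/t2.png

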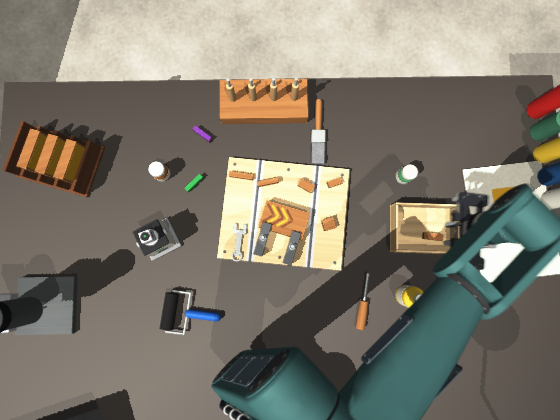

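View: offcut2 lies in the box at (432,237); the rest are unmoved.

{"api": "arm_command", "payload": {
  "motion": [
    {"offset": [0.1,0.17,0],"delta_rot": [0,0,0.12],"hand": -0.1},
    {"offset": [0.2,0.35,0],"delta_rot": [0,0,0.24],"hand": -0.1},
    {"offset": [0.3,0.53,0],"delta_rot": [0,0,0.36],"hand": -0.1},
    {"offset": [0.4,0.71,0],"delta_rot": [0,0,0.48],"hand": -0.1},
    {"offset": [0.51,0.89,0],"delta_rot": [0,0,0.56],"hand": -0.1}
  ]
}}

```text
t: 5.25
tcp_pos: [0.5815, -0.26, 0.1224]
orientation: [3.138, 0.004, 1.881]
wrist_force: [0.4, -0.5, 0.3]
gripper_width: 0.0426
finger_force: 0.0
```

{"api": "arm_command", "payload": {
  "motion": [
    {"offset": [0.1,0.17,0],"delta_rot": [0,0,0],"hand": -0.1},
    {"offset": [0.2,0.34,0],"delta_rot": [0,0,0],"hand": -0.1},
    {"offset": [0.29,0.52,0],"delta_rot": [0,0,0],"hand": -0.1},
    {"offset": [0.29,0.52,-0.2],"delta_rot": [0,0,0],"hand": -0.1},
    {"offset": [0.29,0.52,-0.2],"delta_rot": [0,0,0],"hand": -0.1}
  ]
}}

```text
t: 5.67
tcp_pos: [0.6363, -0.1536, 0.0751]
orientation: [-3.136, -0.004, 1.882]
wrist_force: [-1.8, 0.7, -2.0]
gripper_width: 0.0423
finger_force: 0.0
```

{"api": "arm_command", "payload": {
  "motion": [
    {"offset": [0,0,-0.15],"delta_rot": [0,0,0],"hand": -0.1},
    {"offset": [0,0,-0.27],"delta_rot": [0,0,0],"hand": -0.1},
    {"offset": [0,0,-0.27],"delta_rot": [0,0,0],"hand": -0.1},
    {"offset": [0,0,-0.27],"delta_rot": [0,0,0],"hand": -1},
    {"offset": [0,0,-0.27],"delta_rot": [0,0,0],"hand": -1}
  ]
}}

```text
t: 6.08
tcp_pos: [0.6389, -0.1586, 0.0279]
orientation: [3.139, 0.002, 1.876]
wrist_force: [0.4, -1.0, 0.8]
gripper_width: 0.0323
finger_force: 0.0
```

{"api": "arm_command", "payload": {
  "motion": [
    {"offset": [0,0,0],"delta_rot": [0,0,0],"hand": -1},
    {"offset": [0,0,0],"delta_rot": [0,0,0],"hand": -1},
    {"offset": [0,0,0],"delta_rot": [0,0,0],"hand": -1},
    {"offset": [0,0,0.2],"delta_rot": [0,0,0],"hand": -1},
    {"offset": [0,0,0.4],"delta_rot": [0,0,0],"hand": -1}
  ]
}}

```text
t: 6.5
tcp_pos: [0.6355, -0.1565, 0.1029]
orientation: [-3.136, -0.005, 1.877]
wrist_force: [0.9, 0.0, 0.6]
gripper_width: 0.0175
finger_force: 20.0
```

{"api": "arm_command", "payload": {
  "motion": [
    {"offset": [-0.06,-0.17,0.1],"delta_rot": [0,0,-0.1],"hand": -1},
    {"offset": [-0.13,-0.35,0.1],"delta_rot": [0,0,-0.2],"hand": -1},
    {"offset": [-0.2,-0.53,0.1],"delta_rot": [0,0,-0.3],"hand": -1},
    {"offset": [-0.27,-0.72,0.1],"delta_rot": [0,0,-0.4],"hand": -1},
    {"offset": [-0.34,-0.91,0.1],"delta_rot": [0,0,-0.45],"hand": -1}
  ]
}}

```text
t: 6.92
tcp_pos: [0.5694, -0.3407, 0.1265]
orientation: [3.14, 0.001, 1.522]
wrist_force: [0.8, 0.4, -0.8]
gripper_width: 0.0173
finger_force: 20.0
```

{"api": "arm_command", "payload": {
  "motion": [
    {"offset": [-0.06,-0.17,0],"delta_rot": [0,0,0],"hand": -1},
    {"offset": [-0.13,-0.35,0],"delta_rot": [0,0,0],"hand": -1},
    {"offset": [-0.2,-0.54,0],"delta_rot": [0,0,0],"hand": -1},
    {"offset": [-0.2,-0.56,-0.2],"delta_rot": [0,0,0],"hand": -1},
    {"offset": [-0.2,-0.56,-0.35],"delta_rot": [0,0,0],"hand": -1}
  ]
}}

```text
t: 7.33
tcp_pos: [0.5293, -0.4559, 0.0567]
orientation: [3.137, 0.005, 1.519]
wrist_force: [-0.1, 0.9, -0.7]
gripper_width: 0.0175
finger_force: 20.0
```

{"api": "arm_command", "payload": {
  "motion": [
    {"offset": [0,0,0],"delta_rot": [0,0,0],"hand": -0.2},
    {"offset": [0,0,0],"delta_rot": [0,0,0],"hand": -0.2},
    {"offset": [0,0,0],"delta_rot": [0,0,0],"hand": -0.2},
    {"offset": [0,0,0.2],"delta_rot": [0,0,0],"hand": -0.2},
    {"offset": [0,0,0.4],"delta_rot": [0,0,0],"hand": -0.2}
  ]
}}

```text
t: 7.75
tcp_pos: [0.5297, -0.4498, 0.1357]
orientation: [-3.139, -0.002, 1.525]
wrist_force: [1.1, -0.5, 0.3]
gripper_width: 0.0373
finger_force: 0.0
```

```bash
python3 - <<'E'
from h import *
s=get_state();print(s['tcp_pos'],s['orientation'])
c=camera('top');offcuts(c);offcuts(camera('scene'))
E
```

```text
[ 0.52971352 -0.4497742   0.13573659] [-3.13939338e+00 -2.02562952e-03  1.52532206e+00]
[241. 175.] z 0.0319 c 665 119 size 69 x 18 longdir 80.8
[268. 182.] z 0.0378 c 643 41 size 61 x 16 longdir 100.5
[306. 185.] z 0.0364 c 632 -71 size 47 x 26 longdir 56.5
[285. 219.] z 0.0536 c 530 -5 size 131 x 82 longdir 72.0
[328. 224.] z 0.0412 c 518 -132 size 37 x 32 longdir 104.9
[251. 182.] z 0.0394 c 523 -126 size 44 x 42 longdir 105.3
[282. 214.] z 0.0535 c 537 4 size 145 x 86 longdir 72.2
[234. 223.] z 0.0366 c 636 -65 size 54 x 23 longdir 59.4
[262. 255.] z 0.0379 c 647 46 size 66 x 19 longdir 100.2
[278. 284.] z 0.0328 c 667 123 size 75 x 17 longdir 78.9
```

{"api": "arm_command", "payload": {
  "motion": [
    {"offset": [0,0.2,0],"delta_rot": [0,0,0.1],"hand": 0.2},
    {"offset": [0,0.4,0],"delta_rot": [0,0,0.2],"hand": 0.2},
    {"offset": [-0.02,0.6,0],"delta_rot": [0,0,0.3],"hand": 0.2},
    {"offset": [-0.04,0.8,0],"delta_rot": [0,0,0.39],"hand": 0.2},
    {"offset": [-0.05,1,0],"delta_rot": [0,0,0.39],"hand": 0.2}
  ]
}}

```text
t: 8.27
tcp_pos: [0.5209, -0.2496, 0.1388]
orientation: [3.137, 0.005, 1.833]
wrist_force: [0.8, 1.0, 0.4]
gripper_width: 0.0565
finger_force: 0.0
```

{"api": "arm_command", "payload": {
  "motion": [
    {"offset": [0,0.2,0],"delta_rot": [0,0,0],"hand": 0.2},
    {"offset": [0,0.4,0],"delta_rot": [0,0,0],"hand": 0.2},
    {"offset": [0,0.58,-0.1],"delta_rot": [0,0,0],"hand": 0.2},
    {"offset": [0,0.58,-0.25],"delta_rot": [0,0,0],"hand": 0.2},
    {"offset": [0,0.58,-0.3],"delta_rot": [0,0,0],"hand": 0.2}
  ]
}}

```text
t: 8.68
tcp_pos: [0.5198, -0.1324, 0.0752]
orientation: [3.141, 0.001, 1.835]
wrist_force: [-0.8, -0.6, -1.1]
gripper_width: 0.0563
finger_force: 0.0
```

```bash
python3 - <<'E'
from h import *
s=get_state();print(s['tcp_pos'],s['orientation'])
E
```

```text
[ 0.51976163 -0.13240169  0.0752214 ] [3.14076061e+00 6.98358829e-04 1.83541781e+00]
```

{"api": "arm_command", "payload": {
  "motion": [
    {"offset": [0,0,-0.15],"delta_rot": [0,0,0],"hand": 0.2},
    {"offset": [0,0,-0.26],"delta_rot": [0,0,0],"hand": 0.2},
    {"offset": [0,0,-0.26],"delta_rot": [0,0,0],"hand": 0.2},
    {"offset": [0,0,-0.26],"delta_rot": [0,0,0],"hand": -1},
    {"offset": [0,0,-0.26],"delta_rot": [0,0,0],"hand": -1}
  ]
}}

```text
t: 9.1
tcp_pos: [0.5216, -0.1364, 0.0258]
orientation: [3.138, 0.002, 1.83]
wrist_force: [-0.4, 0.5, 0.4]
gripper_width: 0.0463
finger_force: 0.0
```

{"api": "arm_command", "payload": {
  "motion": [
    {"offset": [0,0,0],"delta_rot": [0,0,0],"hand": -1},
    {"offset": [0,0,0],"delta_rot": [0,0,0],"hand": -1},
    {"offset": [0,0,0.1],"delta_rot": [0,0,0],"hand": -1},
    {"offset": [0,0,0.3],"delta_rot": [0,0,0],"hand": -1},
    {"offset": [0,-0.1,0.5],"delta_rot": [0,0,0],"hand": -1}
  ]
}}

```text
t: 9.52
tcp_pos: [0.5192, -0.1514, 0.1215]
orientation: [-3.141, -0.003, 1.833]
wrist_force: [1.7, -0.6, -0.4]
gripper_width: 0.032
finger_force: 20.0
```

{"api": "arm_command", "payload": {
  "motion": [
    {"offset": [-0.03,-0.2,0],"delta_rot": [0,0,-0.1],"hand": -1},
    {"offset": [-0.06,-0.4,0],"delta_rot": [0,0,-0.2],"hand": -1},
    {"offset": [-0.1,-0.6,0],"delta_rot": [0,0,-0.3],"hand": -1},
    {"offset": [-0.15,-0.8,0],"delta_rot": [0,0,-0.39],"hand": -1},
    {"offset": [-0.2,-1,0],"delta_rot": [0,0,-0.39],"hand": -1}
  ]
}}

```text
t: 9.93
tcp_pos: [0.4797, -0.3561, 0.1221]
orientation: [3.139, 0.002, 1.522]
wrist_force: [1.3, -0.2, -1.0]
gripper_width: 0.032
finger_force: 20.0
```

```bash
python3 - <<'E'
from h import *
s=get_state();print(s['tcp_pos'],s['orientation'])
E
```

```text
[ 0.47974307 -0.35607512  0.12211118] [3.13933368e+00 1.64341267e-03 1.52193648e+00]
```

{"api": "arm_command", "payload": {
  "motion": [
    {"offset": [0,-0.04,-0.18],"delta_rot": [0,0,0],"hand": -1},
    {"offset": [0,-0.04,-0.36],"delta_rot": [0,0,0],"hand": -1},
    {"offset": [0,-0.04,-0.36],"delta_rot": [0,0,0],"hand": -1},
    {"offset": [0,-0.04,-0.36],"delta_rot": [0,0,0],"hand": -0.1},
    {"offset": [0,-0.04,-0.36],"delta_rot": [0,0,0],"hand": -0.1}
  ]
}}

```text
t: 10.35
tcp_pos: [0.481, -0.3623, 0.0507]
orientation: [3.139, 0.002, 1.525]
wrist_force: [0.7, 0.0, 1.5]
gripper_width: 0.0406
finger_force: 0.0
```

{"api": "arm_command", "payload": {
  "motion": [
    {"offset": [0,0,0],"delta_rot": [0,0,0],"hand": -0.1},
    {"offset": [0,0,0.2],"delta_rot": [0,0,0],"hand": -0.1},
    {"offset": [0,0,0.4],"delta_rot": [0,0,0],"hand": -0.1},
    {"offset": [0.1,0.18,0.4],"delta_rot": [0,0,-0.12],"hand": 0.1},
    {"offset": [0.2,0.36,0.4],"delta_rot": [0,0,-0.24],"hand": 0.1}
  ]
}}

```text
t: 10.77
tcp_pos: [0.5229, -0.2922, 0.1364]
orientation: [3.129, 0.005, 1.327]
wrist_force: [1.8, -0.4, -0.2]
gripper_width: 0.0502
finger_force: 0.0
```

```bash
python3 - <<'E'
from h import *
s=get_state();print(s['tcp_pos'],s['orientation'])
c=camera('top');offcuts(c);cv2.imwrite('pics/t3.png',c['pixels'][150:270,215:480].repeat(3,0).repeat(3,1))
E
```

```text
[ 0.52289159 -0.29224933  0.13637896] [3.12850805 0.00506682 1.32745657]
[241. 175.] z 0.0318 c 665 119 size 71 x 18 longdir 80.8
[268. 182.] z 0.0375 c 643 40 size 62 x 17 longdir 100.5
[306. 185.] z 0.0362 c 632 -71 size 47 x 27 longdir 57.9
[285. 219.] z 0.0536 c 530 -4 size 131 x 82 longdir 72.3
```

View pics/t3.png

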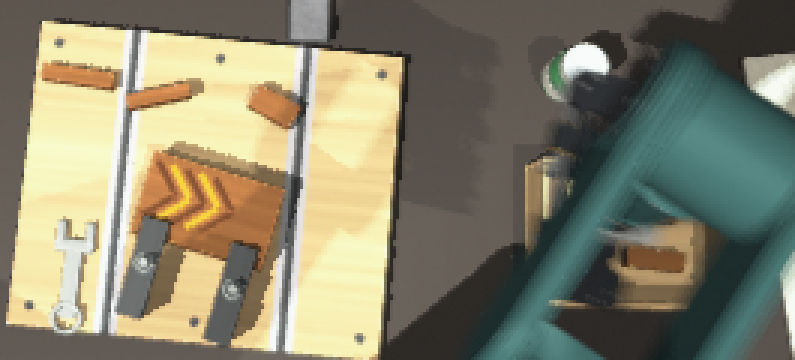

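View: three strips remain on the bed (offcuts 1, 5 and 4 at (80,75), (160,95) and (275,105) in the crop). The box is partly hidden by the arm.

{"api": "arm_command", "payload": {
  "motion": [
    {"offset": [0.1,0.18,0],"delta_rot": [0,0,-0.12],"hand": 0.1},
    {"offset": [0.2,0.36,0],"delta_rot": [0,0,-0.24],"hand": 0.1},
    {"offset": [0.3,0.54,0],"delta_rot": [0,0,-0.36],"hand": 0.1},
    {"offset": [0.4,0.73,0],"delta_rot": [0,0,-0.4],"hand": 0.1},
    {"offset": [0.5,0.92,0],"delta_rot": [0,0,-0.4],"hand": 0.1}
  ]
}}

```text
t: 11.23
tcp_pos: [0.6205, -0.106, 0.1317]
orientation: [3.137, -0.001, 1.022]
wrist_force: [1.0, -0.9, -0.2]
gripper_width: 0.0515
finger_force: 0.0
```

{"api": "arm_command", "payload": {
  "motion": [
    {"offset": [0.05,0.18,0],"delta_rot": [0,0,0],"hand": 0.1},
    {"offset": [0.05,0.18,-0.2],"delta_rot": [0,0,0],"hand": 0.1},
    {"offset": [0.05,0.18,-0.3],"delta_rot": [0,0,0],"hand": 0.1},
    {"offset": [0.05,0.18,-0.3],"delta_rot": [0,0,0],"hand": 0.1},
    {"offset": [0.05,0.18,-0.3],"delta_rot": [0,0,0],"hand": 0.1}
  ]
}}

```text
t: 11.65
tcp_pos: [0.6287, -0.0714, 0.0692]
orientation: [-3.142, 0.0, 1.023]
wrist_force: [0.3, -0.0, 0.4]
gripper_width: 0.0517
finger_force: 0.0
```

```bash
python3 - <<'E'
from h import *
s=get_state();print(s['tcp_pos'],s['orientation'])
E
```

```text
[ 0.62867119 -0.07143821  0.06916237] [-3.14151429e+00  1.21025842e-04  1.02301959e+00]
```

{"api": "arm_command", "payload": {
  "motion": [
    {"offset": [0.01,0,-0.13],"delta_rot": [0,0,0],"hand": 0.1},
    {"offset": [0.01,0,-0.23],"delta_rot": [0,0,0],"hand": 0.1},
    {"offset": [0.01,0,-0.23],"delta_rot": [0,0,0],"hand": 0.1},
    {"offset": [0.01,0,-0.23],"delta_rot": [0,0,0],"hand": -1},
    {"offset": [0.01,0,-0.23],"delta_rot": [0,0,0],"hand": -1}
  ]
}}

```text
t: 12.07
tcp_pos: [0.6325, -0.0729, 0.0257]
orientation: [3.137, -0.002, 1.021]
wrist_force: [0.2, -0.1, 0.5]
gripper_width: 0.0415
finger_force: 0.0
```

{"api": "arm_command", "payload": {
  "motion": [
    {"offset": [0,0,0],"delta_rot": [0,0,0],"hand": -1},
    {"offset": [0,0,0],"delta_rot": [0,0,0],"hand": -1},
    {"offset": [0,0,0],"delta_rot": [0,0,0],"hand": -1},
    {"offset": [0,0,0.2],"delta_rot": [0,0,0],"hand": -1},
    {"offset": [0,0,0.4],"delta_rot": [0,0,0],"hand": -1}
  ]
}}

```text
t: 12.48
tcp_pos: [0.6282, -0.0717, 0.1001]
orientation: [-3.134, 0.003, 1.021]
wrist_force: [1.2, 0.3, -0.2]
gripper_width: 0.024
finger_force: 20.0
```

{"api": "arm_command", "payload": {
  "motion": [
    {"offset": [-0.06,-0.18,0.1],"delta_rot": [0,0,0.13],"hand": -1},
    {"offset": [-0.12,-0.36,0.1],"delta_rot": [0,0,0.26],"hand": -1},
    {"offset": [-0.18,-0.54,0.1],"delta_rot": [0,0,0.39],"hand": -1},
    {"offset": [-0.24,-0.73,0.1],"delta_rot": [0,0,0.52],"hand": -1},
    {"offset": [-0.3,-0.92,0.1],"delta_rot": [0,0,0.63],"hand": -1}
  ]
}}

```text
t: 12.9
tcp_pos: [0.5703, -0.2576, 0.1236]
orientation: [3.14, 0.001, 1.522]
wrist_force: [1.0, -0.5, -0.4]
gripper_width: 0.0238
finger_force: 20.0
```

```bash
python3 - <<'E'
from h import *
s=get_state();print(s['tcp_pos'],s['orientation'],s['gripper_width'])
E
```

```text
[ 0.57027225 -0.25757622  0.1235608 ] [3.13999708e+00 7.34907457e-04 1.52178927e+00] 0.02378173000834478
```

{"api": "arm_command", "payload": {
  "motion": [
    {"offset": [-0.08,-0.19,0],"delta_rot": [0,0,0],"hand": -1},
    {"offset": [-0.16,-0.38,0],"delta_rot": [0,0,0],"hand": -1},
    {"offset": [-0.22,-0.55,0],"delta_rot": [0,0,0],"hand": -1},
    {"offset": [-0.22,-0.55,-0.2],"delta_rot": [0,0,0],"hand": -1},
    {"offset": [-0.22,-0.55,-0.35],"delta_rot": [0,0,0],"hand": -1}
  ]
}}

```text
t: 13.32
tcp_pos: [0.5266, -0.3699, 0.0538]
orientation: [3.137, 0.003, 1.512]
wrist_force: [0.4, 0.3, -0.8]
gripper_width: 0.0236
finger_force: 20.0
```

{"api": "arm_command", "payload": {
  "motion": [
    {"offset": [0,0,0],"delta_rot": [0,0,0],"hand": -0.2},
    {"offset": [0,0,0],"delta_rot": [0,0,0],"hand": -0.2},
    {"offset": [0,0,0.1],"delta_rot": [0,0,0],"hand": -0.2},
    {"offset": [0,0,0.3],"delta_rot": [0,0,0],"hand": -0.2},
    {"offset": [0.05,0.2,0.4],"delta_rot": [0,0,0],"hand": -0.2}
  ]
}}

```text
t: 13.73
tcp_pos: [0.5369, -0.3359, 0.1381]
orientation: [3.134, 0.009, 1.511]
wrist_force: [0.7, -0.4, 2.0]
gripper_width: 0.0376
finger_force: 0.0
```

{"api": "arm_command", "payload": {
  "motion": [
    {"offset": [0.06,0.2,0],"delta_rot": [0,0,0.06],"hand": -0.1},
    {"offset": [0.12,0.4,0],"delta_rot": [0,0,0.12],"hand": -0.1},
    {"offset": [0.18,0.6,0],"delta_rot": [0,0,0.18],"hand": -0.1},
    {"offset": [0.24,0.8,0],"delta_rot": [0,0,0.24],"hand": -0.1},
    {"offset": [0.3,1,0],"delta_rot": [0,0,0.3],"hand": -0.1}
  ]
}}

```text
t: 14.15
tcp_pos: [0.5976, -0.128, 0.1351]
orientation: [3.135, 0.003, 1.755]
wrist_force: [0.4, -0.5, -0.9]
gripper_width: 0.0421
finger_force: 0.0
```

```bash
python3 - <<'E'
from h import *
s=get_state();print(s['tcp_pos'],s['orientation'],s['gripper_width'])
c=camera('top');offcuts(c)
E
```

```text
[ 0.59762653 -0.1279976   0.13512832] [3.1354932  0.00317972 1.75521391] 0.042111242979662684
[241. 175.] z 0.0321 c 665 119 size 71 x 18 longdir 80.8
[268. 182.] z 0.0382 c 643 40 size 61 x 17 longdir 101.8
[285. 219.] z 0.0535 c 530 -4 size 130 x 82 longdir 72.0
```

Next offcut5: from (.598,-.128), dx .045, dy .168, down to about .07.

{"api": "arm_command", "payload": {
  "motion": [
    {"offset": [0.06,0.2,0],"delta_rot": [0,0,0],"hand": -0.1},
    {"offset": [0.12,0.4,0],"delta_rot": [0,0,0],"hand": -0.1},
    {"offset": [0.18,0.6,0],"delta_rot": [0,0,0],"hand": -0.1},
    {"offset": [0.22,0.84,-0.1],"delta_rot": [0,0,0],"hand": -0.1},
    {"offset": [0.22,0.84,-0.3],"delta_rot": [0,0,0],"hand": -0.1}
  ]
}}

```text
t: 14.62
tcp_pos: [0.647, 0.0436, 0.0855]
orientation: [3.12, 0.002, 1.758]
wrist_force: [-0.2, -0.0, 0.6]
gripper_width: 0.0426
finger_force: 0.0
```

{"api": "arm_command", "payload": {
  "motion": [
    {"offset": [0,0,-0.1],"delta_rot": [0,0,0],"hand": -0.1},
    {"offset": [0,0,-0.1],"delta_rot": [0,0,0],"hand": -0.1},
    {"offset": [0,0,-0.1],"delta_rot": [0,0,0],"hand": -0.1},
    {"offset": [0,0,-0.1],"delta_rot": [0,0,0],"hand": -0.1},
    {"offset": [0,0,-0.1],"delta_rot": [0,0,0],"hand": -0.1}
  ]
}}

```text
t: 15.03
tcp_pos: [0.6418, 0.0363, 0.0584]
orientation: [3.135, 0.001, 1.751]
wrist_force: [-0.5, 0.1, 0.3]
gripper_width: 0.0423
finger_force: 0.0
```

```bash
python3 - <<'E'
from h import *
s=get_state();print(s['tcp_pos'],s['orientation'],s['gripper_width'])
E
```

```text
[0.64183605 0.03625819 0.05838248] [3.13510051e+00 1.43433725e-03 1.75096387e+00] 0.042286675167812614
```

{"api": "arm_command", "payload": {
  "motion": [
    {"offset": [0,0,-0.17],"delta_rot": [0,0,0],"hand": -0.1},
    {"offset": [0,0,-0.17],"delta_rot": [0,0,0],"hand": -0.1},
    {"offset": [0,0,-0.17],"delta_rot": [0,0,0],"hand": -1},
    {"offset": [0,0,-0.17],"delta_rot": [0,0,0],"hand": -1},
    {"offset": [0,0,-0.17],"delta_rot": [0,0,0],"hand": -1}
  ]
}}

```text
t: 15.45
tcp_pos: [0.6405, 0.0366, 0.0224]
orientation: [3.139, 0.001, 1.751]
wrist_force: [0.1, 0.3, -0.4]
gripper_width: 0.0255
finger_force: 0.0
```

{"api": "arm_command", "payload": {
  "motion": [
    {"offset": [0,0,0],"delta_rot": [0,0,0],"hand": -1},
    {"offset": [0,0,0],"delta_rot": [0,0,0],"hand": -1},
    {"offset": [0,0,0.15],"delta_rot": [0,0,0],"hand": -1},
    {"offset": [0,0,0.35],"delta_rot": [0,0,0],"hand": -1},
    {"offset": [-0.03,-0.1,0.5],"delta_rot": [0,0,0],"hand": -1}
  ]
}}

```text
t: 15.87
tcp_pos: [0.6342, 0.0198, 0.1225]
orientation: [3.14, -0.002, 1.756]
wrist_force: [0.7, -0.3, 1.1]
gripper_width: 0.0138
finger_force: 20.0
```

{"api": "arm_command", "payload": {
  "motion": [
    {"offset": [-0.06,-0.2,0],"delta_rot": [0,0,-0.06],"hand": -1},
    {"offset": [-0.12,-0.4,0],"delta_rot": [0,0,-0.12],"hand": -1},
    {"offset": [-0.18,-0.6,0],"delta_rot": [0,0,-0.18],"hand": -1},
    {"offset": [-0.24,-0.8,0],"delta_rot": [0,0,-0.24],"hand": -1},
    {"offset": [-0.3,-1,0],"delta_rot": [0,0,-0.3],"hand": -1}
  ]
}}

```text
t: 16.28
tcp_pos: [0.573, -0.1842, 0.1211]
orientation: [3.141, 0.0, 1.514]
wrist_force: [0.8, 0.2, -0.9]
gripper_width: 0.0138
finger_force: 20.0
```

{"api": "arm_command", "payload": {
  "motion": [
    {"offset": [-0.06,-0.2,0],"delta_rot": [0,0,0],"hand": -1},
    {"offset": [-0.12,-0.4,0],"delta_rot": [0,0,0],"hand": -1},
    {"offset": [-0.18,-0.6,0],"delta_rot": [0,0,0],"hand": -1},
    {"offset": [-0.24,-0.8,0],"delta_rot": [0,0,0],"hand": -1},
    {"offset": [-0.3,-1,0],"delta_rot": [0,0,0],"hand": -1}
  ]
}}

```text
t: 16.7
tcp_pos: [0.5129, -0.384, 0.121]
orientation: [3.141, 0.0, 1.516]
wrist_force: [-0.2, -0.3, -1.2]
gripper_width: 0.0137
finger_force: 20.0
```

```bash
python3 - <<'E'
from h import *
s=get_state();print(s['tcp_pos'],s['orientation'],s['gripper_width'])
c=camera('wrist');cv2.imwrite('pics/w4.png',c['pixels'])
E
```

```text
[ 0.5129483  -0.38399895  0.12097819] [3.14080965e+00 4.01609521e-04 1.51618858e+00] 0.013694232755438056
```

View pics/w4.png

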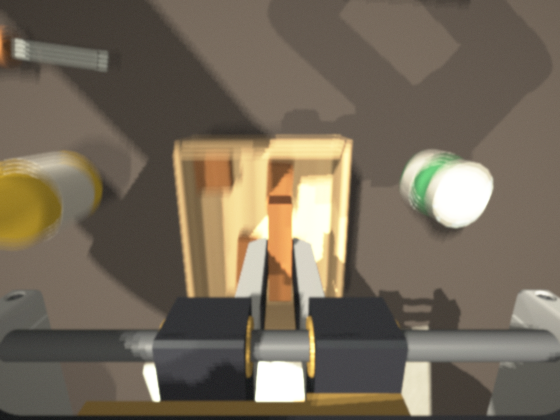

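View: the offcuts are inside the box (at (213,172), (280,180) and (245,255)); the right-hand strip of the box (310,210) is free. Offcut5 is in the fingers.

{"api": "arm_command", "payload": {
  "motion": [
    {"offset": [0.07,-0.18,0],"delta_rot": [0,0,0],"hand": -1},
    {"offset": [0.07,-0.18,-0.15],"delta_rot": [0,0,0],"hand": -1},
    {"offset": [0.07,-0.18,-0.33],"delta_rot": [0,0,0],"hand": -1},
    {"offset": [0.07,-0.18,-0.33],"delta_rot": [0,0,0],"hand": -0.4},
    {"offset": [0.07,-0.18,-0.33],"delta_rot": [0,0,0],"hand": -0.4}
  ]
}}

```text
t: 17.17
tcp_pos: [0.5263, -0.4165, 0.0516]
orientation: [-3.137, -0.004, 1.516]
wrist_force: [-0.2, -0.3, 0.0]
gripper_width: 0.0234
finger_force: 0.0
```

{"api": "arm_command", "payload": {
  "motion": [
    {"offset": [0,0,0],"delta_rot": [0,0,0],"hand": -0.4},
    {"offset": [0,0,0],"delta_rot": [0,0,0],"hand": -0.4},
    {"offset": [0,0,0.15],"delta_rot": [0,0,0],"hand": -0.4},
    {"offset": [0,0,0.35],"delta_rot": [0,0,0],"hand": -0.3},
    {"offset": [0,0.2,0.4],"delta_rot": [0,0,0],"hand": -0.2}
  ]
}}

```text
t: 17.58
tcp_pos: [0.5302, -0.3858, 0.1441]
orientation: [3.129, 0.013, 1.51]
wrist_force: [0.7, -0.1, 1.4]
gripper_width: 0.0356
finger_force: 0.0
```

{"api": "arm_command", "payload": {
  "motion": [
    {"offset": [0.03,0.2,0],"delta_rot": [0,0,0],"hand": -0.1},
    {"offset": [0.06,0.4,0],"delta_rot": [0,0,0],"hand": -0.1},
    {"offset": [0.1,0.6,0],"delta_rot": [0,0,-0.04],"hand": -0.1},
    {"offset": [0.15,0.8,0],"delta_rot": [0,0,-0.08],"hand": -0.1},
    {"offset": [0.2,1,0],"delta_rot": [0,0,-0.13],"hand": -0.1}
  ]
}}

```text
t: 18.0
tcp_pos: [0.569, -0.1764, 0.1381]
orientation: [3.136, 0.001, 1.412]
wrist_force: [0.9, -1.2, -0.1]
gripper_width: 0.0424
finger_force: 0.0
```

{"api": "arm_command", "payload": {
  "motion": [
    {"offset": [0.06,0.2,0],"delta_rot": [0,0,0],"hand": -0.1},
    {"offset": [0.12,0.4,0],"delta_rot": [0,0,0],"hand": -0.1},
    {"offset": [0.18,0.6,0],"delta_rot": [0,0,0],"hand": -0.1},
    {"offset": [0.24,0.8,0],"delta_rot": [0,0,0],"hand": -0.1},
    {"offset": [0.3,1,0],"delta_rot": [0,0,0],"hand": -0.1}
  ]
}}

```text
t: 18.42
tcp_pos: [0.629, 0.0238, 0.1381]
orientation: [3.136, -0.0, 1.415]
wrist_force: [0.1, -0.3, 0.4]
gripper_width: 0.0419
finger_force: 0.0
```

```bash
python3 - <<'E'
from h import *
s=get_state();print(s['tcp_pos'],s['orientation'],s['gripper_width'])
c=camera('top');offcuts(c)
E
```

```text
[0.62902523 0.02383017 0.13814869] [ 3.13551647e+00 -4.98521825e-04  1.41477830e+00] 0.041862825026588946
[233. 174.] z 0.0329 c 669 140 size 26 x 18 longdir 89.0
[267. 214.] z 0.0538 c 545 40 size 51 x 37 longdir 162.2
[279. 216.] z 0.0538 c 541 9 size 46 x 35 longdir 164.2
[289. 214.] z 0.0549 c 544 -19 size 49 x 30 longdir 175.5
```

{"api": "arm_command", "payload": {
  "motion": [
    {"offset": [0.08,0.2,0],"delta_rot": [0,0,0],"hand": -0.1},
    {"offset": [0.16,0.4,0],"delta_rot": [0,0,0],"hand": -0.1},
    {"offset": [0.175,0.48,-0.15],"delta_rot": [0,0,0],"hand": -0.1},
    {"offset": [0.175,0.48,-0.35],"delta_rot": [0,0,0],"hand": -0.1},
    {"offset": [0.175,0.48,-0.35],"delta_rot": [0,0,0],"hand": -0.1}
  ]
}}

```text
t: 18.88
tcp_pos: [0.6581, 0.1188, 0.0577]
orientation: [-3.13, 0.003, 1.417]
wrist_force: [-1.8, -0.3, -1.4]
gripper_width: 0.0423
finger_force: 0.0
```

```bash
python3 - <<'E'
from h import *
s=get_state();print(s['tcp_pos'],s['orientation'],s['gripper_width'])
offcuts(camera('scene'));offcuts(camera('wrist'))
E
```

```text
[0.65810082 0.11883693 0.057671  ] [-3.13015696  0.00321049  1.41739065] 0.042288982180582385
[281. 288.] z 0.0323 c 670 135 size 49 x 18 longdir 79.2
[287. 225.] z 0.0318 c 664 120 size 72 x 16 longdir 80.9
[108. 318.] z 0.0360 c 513 69 size 31 x 4 longdir 40.4
[ 98. 401.] z 0.0529 c 496 7 size 38 x 9 longdir 72.5
```

{"api": "arm_command", "payload": {
  "motion": [
    {"offset": [0.01,0.01,0],"delta_rot": [0,0,0],"hand": -0.1},
    {"offset": [0.01,0.01,-0.1],"delta_rot": [0,0,0],"hand": -0.1},
    {"offset": [0.01,0.01,-0.1],"delta_rot": [0,0,0],"hand": -0.1},
    {"offset": [0.01,0.01,-0.1],"delta_rot": [0,0,0],"hand": -0.1},
    {"offset": [0.01,0.01,-0.1],"delta_rot": [0,0,0],"hand": -0.1}
  ]
}}

```text
t: 19.4
tcp_pos: [0.666, 0.1189, 0.047]
orientation: [3.138, -0.001, 1.413]
wrist_force: [1.0, -0.6, 1.0]
gripper_width: 0.0424
finger_force: 0.0
```

{"api": "arm_command", "payload": {
  "motion": [
    {"offset": [0,0,-0.12],"delta_rot": [0,0,0],"hand": -0.1},
    {"offset": [0,0,-0.12],"delta_rot": [0,0,0],"hand": -0.1},
    {"offset": [0,0,-0.12],"delta_rot": [0,0,0],"hand": -1},
    {"offset": [0,0,-0.12],"delta_rot": [0,0,0],"hand": -1},
    {"offset": [0,0,-0.12],"delta_rot": [0,0,0],"hand": -1}
  ]
}}

```text
t: 19.82
tcp_pos: [0.6656, 0.1194, 0.022]
orientation: [3.139, -0.001, 1.414]
wrist_force: [0.5, 0.4, -0.2]
gripper_width: 0.0254
finger_force: 0.0
```

{"api": "arm_command", "payload": {
  "motion": [
    {"offset": [0,0,0],"delta_rot": [0,0,0],"hand": -1},
    {"offset": [0,0,0],"delta_rot": [0,0,0],"hand": -1},
    {"offset": [0,0,0.15],"delta_rot": [0,0,0],"hand": -1},
    {"offset": [0,0,0.35],"delta_rot": [0,0,0],"hand": -1},
    {"offset": [-0.03,-0.1,0.5],"delta_rot": [0,0,0],"hand": -1}
  ]
}}

```text
t: 20.23
tcp_pos: [0.6592, 0.1024, 0.1224]
orientation: [3.14, -0.002, 1.418]
wrist_force: [0.4, -0.5, 1.2]
gripper_width: 0.0157
finger_force: 20.0
```

{"api": "arm_command", "payload": {
  "motion": [
    {"offset": [-0.06,-0.2,0],"delta_rot": [0,0,0.03],"hand": -1},
    {"offset": [-0.12,-0.4,0],"delta_rot": [0,0,0.06],"hand": -1},
    {"offset": [-0.18,-0.6,0],"delta_rot": [0,0,0.09],"hand": -1},
    {"offset": [-0.24,-0.8,0],"delta_rot": [0,0,0.12],"hand": -1},
    {"offset": [-0.3,-1,0],"delta_rot": [0,0,0.13],"hand": -1}
  ]
}}

```text
t: 20.65
tcp_pos: [0.5981, -0.1017, 0.121]
orientation: [3.14, 0.0, 1.518]
wrist_force: [0.8, -0.6, 0.1]
gripper_width: 0.0157
finger_force: 20.0
```

{"api": "arm_command", "payload": {
  "motion": [
    {"offset": [-0.06,-0.2,0],"delta_rot": [0,0,0],"hand": -1},
    {"offset": [-0.12,-0.4,0],"delta_rot": [0,0,0],"hand": -1},
    {"offset": [-0.18,-0.6,0],"delta_rot": [0,0,0],"hand": -1},
    {"offset": [-0.24,-0.8,0],"delta_rot": [0,0,0],"hand": -1},
    {"offset": [-0.3,-1,0],"delta_rot": [0,0,0],"hand": -1}
  ]
}}

```text
t: 21.07
tcp_pos: [0.5382, -0.3016, 0.121]
orientation: [3.141, 0.0, 1.516]
wrist_force: [0.2, -0.4, -0.0]
gripper_width: 0.0157
finger_force: 20.0
```

```bash
python3 - <<'E'
from h import *
s=get_state();print(s['tcp_pos'],s['orientation'],s['gripper_width'])
c=camera('top'); offcuts(c)
E
```

```text
[ 0.53815639 -0.30155828  0.12103775] [3.14051264e+00 4.89795277e-04 1.51622484e+00] 0.015678070053470973
[285. 219.] z 0.0535 c 530 -5 size 131 x 82 longdir 72.0
```

{"api": "arm_command", "payload": {
  "motion": [
    {"offset": [-0.08,-0.2,0],"delta_rot": [0,0,0],"hand": -1},
    {"offset": [-0.16,-0.4,0],"delta_rot": [0,0,0],"hand": -1},
    {"offset": [-0.2,-0.54,0],"delta_rot": [0,0,0],"hand": -1},
    {"offset": [-0.2,-0.54,-0.15],"delta_rot": [0,0,0],"hand": -1},
    {"offset": [-0.2,-0.54,-0.28],"delta_rot": [0,0,0],"hand": -1}
  ]
}}

```text
t: 21.53
tcp_pos: [0.4991, -0.4111, 0.066]
orientation: [3.137, 0.004, 1.512]
wrist_force: [0.3, -0.3, 0.0]
gripper_width: 0.0156
finger_force: 20.0
```

{"api": "arm_command", "payload": {
  "motion": [
    {"offset": [0,0,0],"delta_rot": [0,0,0],"hand": -1},
    {"offset": [0,0,0],"delta_rot": [0,0,0],"hand": -0.4},
    {"offset": [0,0,0],"delta_rot": [0,0,0],"hand": -0.4},
    {"offset": [0,0,0.15],"delta_rot": [0,0,0],"hand": -0.4},
    {"offset": [0,0,0.35],"delta_rot": [0,0,0],"hand": -0.4}
  ]
}}

```text
t: 21.95
tcp_pos: [0.4979, -0.4057, 0.1327]
orientation: [-3.137, -0.004, 1.517]
wrist_force: [0.1, -0.7, 0.0]
gripper_width: 0.0282
finger_force: 0.0
```

{"api": "arm_command", "payload": {
  "motion": [
    {"offset": [-0.05,0.2,0.2],"delta_rot": [0,0,0],"hand": 0.2},
    {"offset": [-0.05,0.4,0.4],"delta_rot": [0,0,0],"hand": 0.2},
    {"offset": [-0.05,0.6,0.4],"delta_rot": [0,0,0],"hand": 0.2},
    {"offset": [-0.05,0.8,0.4],"delta_rot": [0,0,0],"hand": 0.2},
    {"offset": [-0.05,1,0.4],"delta_rot": [0,0,0],"hand": 0.2}
  ]
}}

```text
t: 22.37
tcp_pos: [0.4904, -0.2259, 0.2193]
orientation: [3.132, 0.005, 1.516]
wrist_force: [0.7, 0.5, 0.2]
gripper_width: 0.0555
finger_force: 0.0
```

```bash
python3 - <<'E'
from h import *
s=get_state();print(s['tcp_pos'],s['orientation'],s['gripper_width'])
c=camera('top'); offcuts(c); np.savez('top5.npz',**c); a=cv2.resize(c['pixels'][185:265,380:470],None,fx=4.4,fy=5)
d=camera('scene'); b=cv2.resize(d['pixels'][80:170,140:240],None,fx=3.9,fy=4.4444)
cv2.imwrite('pics/bin5.png',np.hstack([a,b[:400]]))
E
```

```text
[ 0.49043043 -0.22590927  0.21933411] [3.13245953 0.00455838 1.51606058] 0.05550423296200817
[285. 219.] z 0.0536 c 530 -5 size 131 x 82 longdir 72.0
```

View pics/bin5.png

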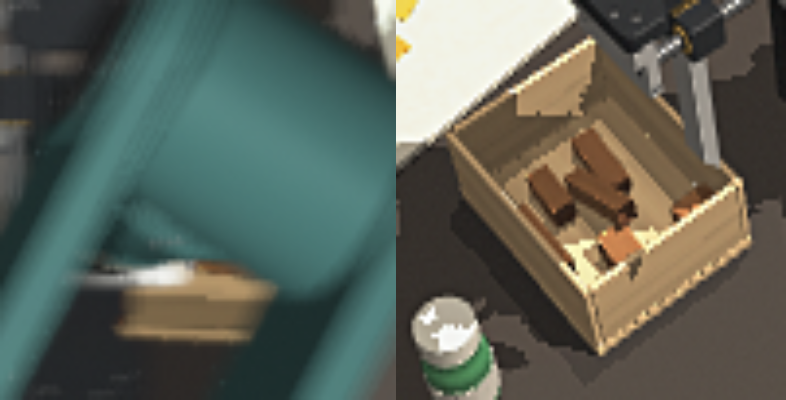

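View: all six offcuts are in the box (right half of the image, around (600,200)), and the bed is clear. On to the probe.

{"api": "arm_command", "payload": {
  "motion": [
    {"offset": [0,0.2,0.1],"delta_rot": [0,0,0],"hand": 0.2},
    {"offset": [0,0.4,0.2],"delta_rot": [0,0,0],"hand": 0.2},
    {"offset": [0,0.6,0.2],"delta_rot": [0,0,0],"hand": 0.2},
    {"offset": [0,0.8,0.2],"delta_rot": [0,0,0],"hand": 0.2},
    {"offset": [0,1,0.2],"delta_rot": [0,0,0],"hand": 0.2}
  ]
}}

```text
t: 22.88
tcp_pos: [0.4897, -0.0262, 0.2568]
orientation: [3.135, 0.001, 1.516]
wrist_force: [1.2, 0.3, 0.3]
gripper_width: 0.0564
finger_force: 0.0
```

{"api": "arm_command", "payload": {
  "motion": [
    {"offset": [0,0.2,0],"delta_rot": [0,0,0.1],"hand": 0.2},
    {"offset": [0,0.4,0],"delta_rot": [0,0,0.2],"hand": 0.2},
    {"offset": [0,0.6,0],"delta_rot": [0,0,0.3],"hand": 0.2},
    {"offset": [0,0.8,0],"delta_rot": [0,0,0.4],"hand": 0.2},
    {"offset": [0,1,0],"delta_rot": [0,0,0.5],"hand": 0.2}
  ]
}}

```text
t: 23.3
tcp_pos: [0.4894, 0.1745, 0.2562]
orientation: [3.137, 0.001, 1.913]
wrist_force: [0.7, -0.2, -0.2]
gripper_width: 0.0559
finger_force: 0.0
```

{"api": "arm_command", "payload": {
  "motion": [
    {"offset": [0,0.2,0],"delta_rot": [0,0,0],"hand": 0.2},
    {"offset": [0,0.4,0],"delta_rot": [0,0,0],"hand": 0.2},
    {"offset": [0,0.6,0],"delta_rot": [0,0,0],"hand": 0.2},
    {"offset": [0,0.8,0],"delta_rot": [0,0,0],"hand": 0.2},
    {"offset": [0,0.9,0],"delta_rot": [0,0,0],"hand": 0.2}
  ]
}}

```text
t: 23.72
tcp_pos: [0.4886, 0.357, 0.2552]
orientation: [3.138, -0.002, 1.913]
wrist_force: [0.8, -0.3, 0.0]
gripper_width: 0.0566
finger_force: 0.0
```

{"api": "arm_command", "payload": {
  "motion": [
    {"offset": [0,0,0],"delta_rot": [0,0,0],"hand": 0.2},
    {"offset": [0,0,0],"delta_rot": [0,0,0],"hand": 0.2},
    {"offset": [0,0,0],"delta_rot": [0,0,0],"hand": 0.2},
    {"offset": [0,0,0],"delta_rot": [0,0,0],"hand": 0.2},
    {"offset": [0,0,0],"delta_rot": [0,0,0],"hand": 0.2}
  ]
}}

```text
t: 24.13
tcp_pos: [0.4895, 0.3511, 0.2544]
orientation: [3.14, 0.0, 1.907]
wrist_force: [-0.1, -0.0, -0.7]
gripper_width: 0.0561
finger_force: 0.0
```

```bash
python3 - <<'E'
from h import *
s=get_state();print(s['tcp_pos'],s['orientation'],s['gripper_width'])
c=camera('wrist'); np.savez('wp.npz',**c); cv2.imwrite('pics/wp.png',c['pixels'])
P=pts(c)
for z,n in((.095,'dock'),(.141,'probe')):
    m=(np.abs(P[...,2]-z)<.004)&(np.hypot(P[...,0]-.485,P[...,1]-.36)<.075)
    print(n,m.sum(),cv2.minAreaRect((P[m][:,:2]*1000).astype(np.float32)))
E
```

```text
[0.48947078 0.35112613 0.25438564] [3.14026737e+00 1.47006020e-04 1.90690365e+00] 0.05614320547244565
dock 2813 ((483.1011962890625, 359.104248046875), (74.05146789550781, 74.55244445800781), 26.527881622314453)
probe 871 ((482.9336242675781, 359.57568359375), (29.92189598083496, 29.878931045532227), 20.16963005065918)
```

View pics/wp.png

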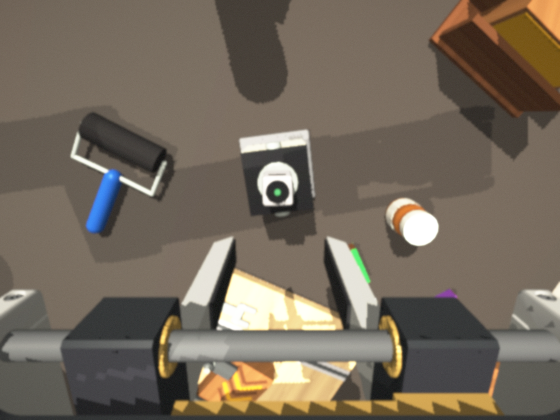

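View: the probe's square top with its green dot is at (279,190), in the stand. Measured at (0.483, 0.359), yaw 20°; tool yaw is already within 1°.

{"api": "arm_command", "payload": {
  "motion": [
    {"offset": [-0.03,0.04,0],"delta_rot": [0,0,0.02],"hand": 0.2},
    {"offset": [-0.03,0.04,-0.2],"delta_rot": [0,0,0.02],"hand": 0.2},
    {"offset": [-0.03,0.04,-0.35],"delta_rot": [0,0,0.02],"hand": 0.2},
    {"offset": [-0.03,0.04,-0.35],"delta_rot": [0,0,0.02],"hand": 0.2},
    {"offset": [-0.03,0.04,-0.35],"delta_rot": [0,0,0.02],"hand": 0.2}
  ]
}}

```text
t: 24.6
tcp_pos: [0.4816, 0.3599, 0.1815]
orientation: [-3.137, 0.001, 1.925]
wrist_force: [0.1, 0.5, -0.2]
gripper_width: 0.0567
finger_force: 0.0
```

{"api": "arm_command", "payload": {
  "motion": [
    {"offset": [0,0,-0.2],"delta_rot": [0,0,0],"hand": 0.2},
    {"offset": [0,0,-0.3],"delta_rot": [0,0,0],"hand": 0.2},
    {"offset": [0,0,-0.35],"delta_rot": [0,0,0],"hand": 0.2},
    {"offset": [0,0,-0.35],"delta_rot": [0,0,0],"hand": 0.2},
    {"offset": [0,0,-0.35],"delta_rot": [0,0,0],"hand": 0.2}
  ]
}}

```text
t: 25.02
tcp_pos: [0.484, 0.3612, 0.1157]
orientation: [3.139, -0.001, 1.925]
wrist_force: [-0.1, 0.1, 0.9]
gripper_width: 0.0562
finger_force: 0.0
```

```bash
python3 - <<'E'
from h import *
s=get_state();print(s['tcp_pos'],s['orientation'],s['wrist_force'])
E
```

```text
[0.48402258 0.36115379 0.11573586] [ 3.13850712e+00 -6.73333231e-04  1.92456643e+00] [-0.0555166   0.06325325  0.85613895]
```

{"api": "arm_command", "payload": {
  "motion": [
    {"offset": [-0.005,-0.007,-0.052],"delta_rot": [0,0,0],"hand": 0.2},
    {"offset": [-0.005,-0.007,-0.052],"delta_rot": [0,0,0],"hand": 0.2},
    {"offset": [-0.005,-0.007,-0.052],"delta_rot": [0,0,0],"hand": 0.2},
    {"offset": [-0.005,-0.007,-0.052],"delta_rot": [0,0,0],"hand": 0.2},
    {"offset": [-0.005,-0.007,-0.052],"delta_rot": [0,0,0],"hand": 0.2}
  ]
}}

```text
t: 25.43
tcp_pos: [0.4823, 0.3593, 0.1038]
orientation: [3.14, -0.0, 1.925]
wrist_force: [1.3, -0.4, -0.4]
gripper_width: 0.0564
finger_force: 0.0
```

{"api": "arm_command", "payload": {
  "motion": [
    {"offset": [0,0,0],"delta_rot": [0,0,0],"hand": -1},
    {"offset": [0,0,0],"delta_rot": [0,0,0],"hand": -1},
    {"offset": [0,0,0],"delta_rot": [0,0,0],"hand": -1},
    {"offset": [0,0,0],"delta_rot": [0,0,0],"hand": -1},
    {"offset": [0,0,0],"delta_rot": [0,0,0],"hand": -1}
  ],
  "newtons": 45
}}

```text
t: 25.85
tcp_pos: [0.4832, 0.3595, 0.1036]
orientation: [3.138, -0.0, 1.924]
wrist_force: [2.8, 0.8, -0.9]
gripper_width: 0.0295
finger_force: 44.9
```

{"api": "arm_command", "payload": {
  "motion": [
    {"offset": [0,0,0],"delta_rot": [0,0,0],"hand": -1},
    {"offset": [0,0,0],"delta_rot": [0,0,0],"hand": -1},
    {"offset": [0,0,0],"delta_rot": [0,0,0],"hand": -1},
    {"offset": [0,0,0],"delta_rot": [0,0,0],"hand": -1},
    {"offset": [0,0,0],"delta_rot": [0,0,0],"hand": -1}
  ]
}}

```text
t: 26.27
tcp_pos: [0.4825, 0.3592, 0.1034]
orientation: [3.14, 0.0, 1.925]
wrist_force: [3.2, 1.3, 0.2]
gripper_width: 0.0295
finger_force: 44.9
```

{"api": "arm_command", "payload": {
  "motion": [
    {"offset": [0,0,0.02],"delta_rot": [0,0,0],"hand": -1},
    {"offset": [0,0,0.04],"delta_rot": [0,0,0],"hand": -1},
    {"offset": [0,0,0.06],"delta_rot": [0,0,0],"hand": -1},
    {"offset": [0,0,0.08],"delta_rot": [0,0,0],"hand": -1},
    {"offset": [0,0,0.1],"delta_rot": [0,0,0],"hand": -1}
  ]
}}

```text
t: 26.68
tcp_pos: [0.4811, 0.3588, 0.1227]
orientation: [-3.139, 0.0, 1.925]
wrist_force: [-0.5, 0.2, -2.7]
gripper_width: 0.0302
finger_force: 44.9
```

{"api": "arm_command", "payload": {
  "motion": [
    {"offset": [0,0,0.05],"delta_rot": [0,0,0],"hand": -1},
    {"offset": [0,0,0.1],"delta_rot": [0,0,0],"hand": -1},
    {"offset": [0,0,0.15],"delta_rot": [0,0,0],"hand": -1},
    {"offset": [0,0,0.2],"delta_rot": [0,0,0],"hand": -1},
    {"offset": [0,0,0.25],"delta_rot": [0,0,0],"hand": -1}
  ]
}}

```text
t: 27.1
tcp_pos: [0.4823, 0.3594, 0.1756]
orientation: [3.139, -0.0, 1.925]
wrist_force: [-0.2, 0.0, -2.8]
gripper_width: 0.0298
finger_force: 44.9
```

{"api": "arm_command", "payload": {
  "motion": [
    {"offset": [0,0,0.1],"delta_rot": [0,0,0],"hand": -1},
    {"offset": [0,0,0.2],"delta_rot": [0,0,0],"hand": -1},
    {"offset": [0,0,0.25],"delta_rot": [0,0,0],"hand": -1},
    {"offset": [0,0,0.25],"delta_rot": [0,0,0],"hand": -1},
    {"offset": [0,0,0.25],"delta_rot": [0,0,0],"hand": -1}
  ]
}}

```text
t: 27.52
tcp_pos: [0.4822, 0.3593, 0.224]
orientation: [3.14, -0.0, 1.925]
wrist_force: [-0.3, -0.7, -3.1]
gripper_width: 0.0297
finger_force: 44.9
```

```bash
python3 - <<'E'
from h import *
s=get_state();print(s['tcp_pos'],s['orientation'],s['wrist_force'],s['gripper_width'])
c=camera('scene'); np.savez('sp.npz',**c); cv2.imwrite('pics/sp.png',cv2.resize(c['pixels'][180:380,330:530],None,fx=3,fy=3))
d=camera('top'); np.savez('tp.npz',**d); offcuts(d)
E
```

```text
[0.48222842 0.35925885 0.22396577] [ 3.13982417e+00 -3.20965984e-04  1.92460403e+00] [-0.26061594 -0.73848758 -3.10112169] 0.029679795295601396
[285. 219.] z 0.0535 c 530 -4 size 130 x 82 longdir 71.9
```

View pics/sp.png

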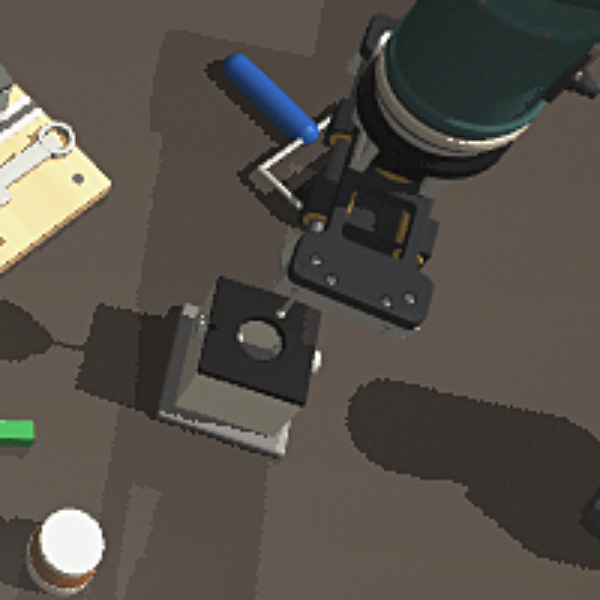

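View: the probe is out and the white ball is visible at crop (283,313), left of the empty socket. Checking it against the expected position, and refining the block.

```bash
python3 - <<'E'
from h import *
c=dict(np.load('sp.npz')); print('ball ray',ray(c,424.3,284.3,.1406))
X=np.array([.4822,.3593,.1406]);q=c['R']@X+c['t'];print('pred px',q[0]/q[2]*c['fx']+c['cx'],q[1]/q[2]*c['fy']+c['cy'])
for f in('top0','top5','tp','scene0'):
    c=dict(np.load(f+'.npz'));P=pts(c)
    m=(np.abs(P[...,2]-.053)<.005)&(np.abs(P[...,0]-.53)<.1)&(np.abs(P[...,1])<.1)
    th=np.deg2rad(-18.);ex=np.array([np.cos(th),np.sin(th)]);ey=np.array([-ex[1],ex[0]])
    q=P[m][:,:2]-[.53,-.0045]; xb=q@ex;yb=q@ey
    for a,b in((20,55),(-20,20),(-55,-20)):
        k=(yb*1e3>a)&(yb*1e3<b)
        print(f,'far edge',a,np.percentile(xb[k],[98,99.7]).round(4),end=' ')
    k=(xb>-.01)&(xb<.03);print('ends',np.percentile(yb[k],[.3,99.7]).round(4))
E
```

```text
ball ray [0.48286158 0.36389413 0.1406    ]
pred px 422.6446329543655 282.55796320442556
top0 far edge 20 [0.039  0.0407] top0 far edge -20 [0.039  0.0401] top0 far edge -55 [0.0391 0.0405] ends [-0.0644  0.0648]
top5 far edge 20 [0.0394 0.0402] top5 far edge -20 [0.039  0.0405] top5 far edge -55 [0.0391 0.04  ] ends [-0.0641  0.0649]
tp far edge 20 [0.0393 0.0407] tp far edge -20 [0.0389 0.04  ] tp far edge -55 [0.0393 0.0403] ends [-0.0643  0.065 ]
scene0 far edge 20 [0.04   0.0408] scene0 far edge -20 [0.0396 0.0404] scene0 far edge -55 [0.0399 0.0408] ends [-0.0618  0.0684]
```

{"api": "arm_command", "payload": {
  "motion": [
    {"offset": [0.05,-0.15,0],"delta_rot": [0,0,0],"hand": -1},
    {"offset": [0.11,-0.3,0],"delta_rot": [0,0,0],"hand": -1},
    {"offset": [0.17,-0.48,0],"delta_rot": [0,0,0],"hand": -1},
    {"offset": [0.23,-0.66,0],"delta_rot": [0,0,0],"hand": -1},
    {"offset": [0.3,-0.84,0],"delta_rot": [0,0,0],"hand": -1}
  ]
}}

```text
t: 28.03
tcp_pos: [0.5412, 0.1896, 0.2212]
orientation: [-3.138, -0.0, 1.926]
wrist_force: [1.1, 0.9, -2.7]
gripper_width: 0.0298
finger_force: 44.9
```

{"api": "arm_command", "payload": {
  "motion": [
    {"offset": [0.06,-0.18,0],"delta_rot": [0,0,0],"hand": -1},
    {"offset": [0.12,-0.36,0],"delta_rot": [0,0,0],"hand": -1},
    {"offset": [0.18,-0.54,0],"delta_rot": [0,0,0],"hand": -1},
    {"offset": [0.24,-0.7,0],"delta_rot": [0,0,0],"hand": -1},
    {"offset": [0.29,-0.8,0],"delta_rot": [0,0,0],"hand": -1}
  ]
}}

```text
t: 28.45
tcp_pos: [0.5997, 0.0274, 0.221]
orientation: [-3.138, 0.0, 1.921]
wrist_force: [0.6, 0.2, -4.1]
gripper_width: 0.0297
finger_force: 44.9
```

```bash
python3 - <<'E'
from h import *
s=get_state();print(s['tcp_pos'],s['orientation'])
c=camera('wrist');np.savez('wb.npz',**c);cv2.imwrite('pics/wb.png',c['pixels'])
P=pts(c)
th=np.deg2rad(-18.);ex=np.array([np.cos(th),np.sin(th)]);ey=np.array([-ex[1],ex[0]])
m=(np.abs(P[...,2]-.053)<.005)&(np.abs(P[...,0]-.53)<.1)&(np.abs(P[...,1])<.1)
q=P[m][:,:2]-[.53,-.0045]; xb=q@ex;yb=q@ey;print(len(q))
for a in range(-60,60,15):
    k=(yb*1e3>a)&(yb*1e3<a+15)
    if k.sum()>5: print(a,np.percentile(xb[k],[98,100]).round(4),k.sum())
print(np.percentile(yb,[0,1,99,100]).round(4))
E
```

```text
[0.59970647 0.02739964 0.22096061] [-3.13798816e+00  1.16224879e-04  1.92142448e+00]
6732
-60 [0.0376 0.0389] 590
-45 [0.0372 0.0389] 707
-30 [0.0371 0.0388] 795
-15 [0.037  0.0388] 821
0 [0.0369 0.0387] 846
15 [0.037  0.0386] 840
30 [0.0374 0.0388] 703
45 [0.0368 0.0385] 872
[-0.0662 -0.0643  0.0635  0.0643]
```

View pics/wb.png

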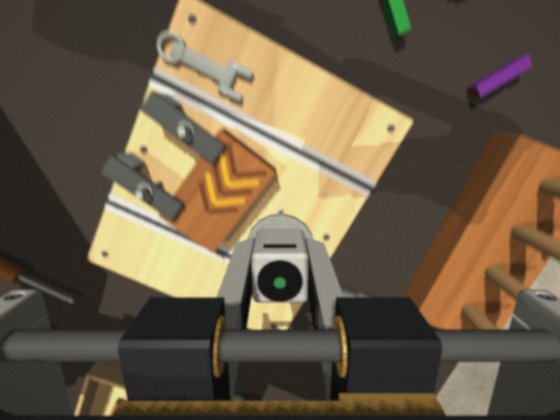

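View: the probe is held square (its top at (278,275)), with the block at (225,190) and its far side facing the probe. No slip, block estimate confirmed.

{"api": "arm_command", "payload": {
  "motion": [
    {"offset": [0.005,-0.04,0],"delta_rot": [0,0,0],"hand": -1},
    {"offset": [0.005,-0.04,-0.1],"delta_rot": [0,0,0],"hand": -1},
    {"offset": [0.005,-0.04,-0.2],"delta_rot": [0,0,0],"hand": -1},
    {"offset": [0.005,-0.04,-0.3],"delta_rot": [0,0,0],"hand": -1},
    {"offset": [0.005,-0.04,-0.4],"delta_rot": [0,0,0],"hand": -1}
  ]
}}

```text
t: 28.92
tcp_pos: [0.6, 0.0239, 0.1411]
orientation: [-3.14, -0.001, 1.926]
wrist_force: [-0.1, 0.4, -2.5]
gripper_width: 0.0293
finger_force: 44.9
```

{"api": "arm_command", "payload": {
  "motion": [
    {"offset": [0,0,-0.05],"delta_rot": [0,0,0],"hand": -1},
    {"offset": [0,0,-0.1],"delta_rot": [0,0,0],"hand": -1},
    {"offset": [0,0,-0.1],"delta_rot": [0,0,0],"hand": -1},
    {"offset": [0,0,-0.1],"delta_rot": [0,0,0],"hand": -1},
    {"offset": [0,0,-0.1],"delta_rot": [0,0,0],"hand": -1}
  ]
}}

```text
t: 29.33
tcp_pos: [0.6018, 0.0232, 0.1245]
orientation: [3.139, 0.001, 1.925]
wrist_force: [0.2, -0.6, -1.8]
gripper_width: 0.0298
finger_force: 44.9
```

```bash
cat >> h.py <<'E'
th=np.deg2rad(-18.);ex=np.array([np.cos(th),np.sin(th)]);ey=np.array([-ex[1],ex[0]])
def bl():
    "TCP in block frame (mm), pose, forces in block frame"
    s=get_state();q=s['tcp_pos'][:2]-[.53,-.0045]
    print('xb,yb',(q@ex*1e3).round(1),(q@ey*1e3).round(1),s['tcp_pos'].round(4),s['orientation'].round(4),'Fb',(s['wrist_force'][:2]@ex).round(2),(s['wrist_force'][:2]@ey).round(2),s['wrist_force'][2].round(2))
E
python3 - <<'E'
from h import *
bl()
E
```

```text
xb,yb 59.7 48.5 [0.6018 0.0232 0.1245] [3.1393e+00 9.0000e-04 1.9248e+00] Fb 0.37 -0.51 -1.8
```

{"api": "arm_command", "payload": {
  "motion": [
    {"offset": [-0.025,0.008,-0.01],"delta_rot": [0,0,0],"hand": -1},
    {"offset": [-0.05,0.016,-0.015],"delta_rot": [0,0,0],"hand": -1},
    {"offset": [-0.065,0.021,-0.015],"delta_rot": [0,0,0],"hand": -1},
    {"offset": [-0.07,0.023,-0.015],"delta_rot": [0,0,0],"hand": -1},
    {"offset": [-0.07,0.023,-0.015],"delta_rot": [0,0,0],"hand": -1}
  ]
}}

```text
t: 29.75
tcp_pos: [0.5867, 0.0279, 0.1205]
orientation: [3.141, 0.0, 1.925]
wrist_force: [0.0, 0.7, -2.7]
gripper_width: 0.0296
finger_force: 44.9
```

{"api": "arm_command", "payload": {
  "motion": [
    {"offset": [-0.007,0.002,0],"delta_rot": [0,0,0],"hand": -1},
    {"offset": [-0.014,0.004,0],"delta_rot": [0,0,0],"hand": -1},
    {"offset": [-0.021,0.007,0],"delta_rot": [0,0,0],"hand": -1},
    {"offset": [-0.027,0.009,0],"delta_rot": [0,0,0],"hand": -1},
    {"offset": [-0.032,0.01,0],"delta_rot": [0,0,0],"hand": -1}
  ]
}}

```text
t: 30.17
tcp_pos: [0.5811, 0.0296, 0.1203]
orientation: [3.14, 0.001, 1.925]
wrist_force: [1.1, -0.9, -3.6]
gripper_width: 0.0298
finger_force: 44.9
```

{"api": "arm_command", "payload": {
  "motion": [
    {"offset": [0,0,0],"delta_rot": [0,0,0],"hand": -1},
    {"offset": [0,0,0],"delta_rot": [0,0,0],"hand": -1},
    {"offset": [0,0,0],"delta_rot": [0,0,0],"hand": -1},
    {"offset": [0,0,0],"delta_rot": [0,0,0],"hand": -1},
    {"offset": [0,0,0],"delta_rot": [0,0,0],"hand": -1}
  ]
}}

```text
t: 30.58
tcp_pos: [0.5809, 0.0296, 0.1203]
orientation: [3.141, 0.0, 1.925]
wrist_force: [1.6, -0.3, -2.5]
gripper_width: 0.0296
finger_force: 44.9
```

```bash
python3 - <<'E'
from h import *
bl()
F=[]
for i in range(4):
    c=camera('scene' if i==0 else 'wrist'); s=get_state(); F.append([s['wrist_force'][:2]@ex,s['wrist_force'][:2]@ey])
    if i==0: cv2.imwrite('pics/touch1.png',cv2.resize(c['pixels'][150:290,190:350],None,fx=4,fy=4,interpolation=cv2.INTER_CUBIC))
print(np.round(F,2).tolist(),np.mean(F,0).round(2))
E
```

```text
xb,yb 37.9 48.2 [0.5809 0.0296 0.1203] [3.1409e+00 4.0000e-04 1.9246e+00] Fb 1.59 0.21 -2.46
[[2.59, 1.02], [2.74, -0.13], [1.55, -0.16], [2.88, 0.27]] [2.44 0.25]
```

View pics/touch1.png

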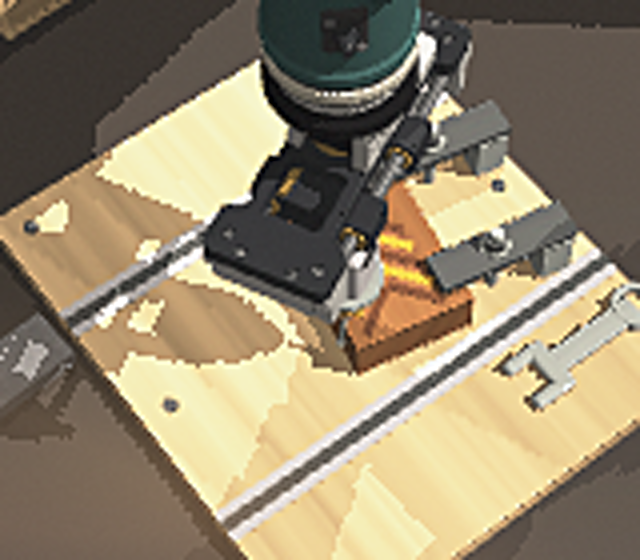

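The probe's stylus is over the block's far-left edge at (345,335). A sideways force of about 2 N away from the block confirms contact, held for about 1 s. Backing off, then the right end.

{"api": "arm_command", "payload": {
  "motion": [
    {"offset": [0.02,-0.006,0],"delta_rot": [0,0,0],"hand": -1},
    {"offset": [0.06,-0.02,0],"delta_rot": [0,0,0],"hand": -1},
    {"offset": [0.11,-0.036,0],"delta_rot": [0,0,0],"hand": -1},
    {"offset": [0.11,-0.036,0],"delta_rot": [0,0,0],"hand": -1},
    {"offset": [0.11,-0.036,0],"delta_rot": [0,0,0],"hand": -1}
  ]
}}

```text
t: 31.2
tcp_pos: [0.6023, 0.0224, 0.1193]
orientation: [-3.14, -0.001, 1.924]
wrist_force: [0.5, 0.0, -2.3]
gripper_width: 0.0299
finger_force: 44.9
```

{"api": "arm_command", "payload": {
  "motion": [
    {"offset": [-0.03,-0.09,0],"delta_rot": [0,0,0],"hand": -1},
    {"offset": [-0.06,-0.19,0],"delta_rot": [0,0,0],"hand": -1},
    {"offset": [-0.1,-0.31,0],"delta_rot": [0,0,0],"hand": -1},
    {"offset": [-0.144,-0.442,0],"delta_rot": [0,0,0],"hand": -1},
    {"offset": [-0.144,-0.442,0],"delta_rot": [0,0,0],"hand": -1}
  ]
}}

```text
t: 31.62
tcp_pos: [0.5717, -0.07, 0.1198]
orientation: [-3.138, 0.002, 1.921]
wrist_force: [-0.2, 0.8, -2.0]
gripper_width: 0.0293
finger_force: 44.9
```

{"api": "arm_command", "payload": {
  "motion": [
    {"offset": [0,0,0],"delta_rot": [0,0,0],"hand": -1},
    {"offset": [0,0,0],"delta_rot": [0,0,0],"hand": -1},
    {"offset": [-0.02,0.006,0],"delta_rot": [0,0,0],"hand": -1},
    {"offset": [-0.04,0.013,0],"delta_rot": [0,0,0],"hand": -1},
    {"offset": [-0.06,0.02,0],"delta_rot": [0,0,0],"hand": -1}
  ]
}}

```text
t: 32.03
tcp_pos: [0.5614, -0.0608, 0.12]
orientation: [-3.141, -0.0, 1.926]
wrist_force: [-0.9, -1.1, -3.8]
gripper_width: 0.0296
finger_force: 44.9
```

```bash
python3 - <<'E'
from h import *
bl()
E
```

```text
xb,yb 47.3 -43.8 [ 0.5614 -0.0608  0.12  ] [-3.1413e+00 -5.0000e-04  1.9260e+00] Fb -0.49 -1.29 -3.78
```

{"api": "arm_command", "payload": {
  "motion": [
    {"offset": [-0.01,0.003,0],"delta_rot": [0,0,0],"hand": -1},
    {"offset": [-0.02,0.006,0],"delta_rot": [0,0,0],"hand": -1},
    {"offset": [-0.03,0.009,0],"delta_rot": [0,0,0],"hand": -1},
    {"offset": [-0.04,0.013,0],"delta_rot": [0,0,0],"hand": -1},
    {"offset": [-0.04,0.013,0],"delta_rot": [0,0,0],"hand": -1}
  ]
}}

```text
t: 32.45
tcp_pos: [0.5539, -0.0592, 0.1203]
orientation: [3.141, 0.001, 1.925]
wrist_force: [1.1, -0.2, -2.6]
gripper_width: 0.0299
finger_force: 44.9
```

{"api": "arm_command", "payload": {
  "motion": [
    {"offset": [0,0,0],"delta_rot": [0,0,0],"hand": -1},
    {"offset": [0,0,0],"delta_rot": [0,0,0],"hand": -1},
    {"offset": [0,0,0],"delta_rot": [0,0,0],"hand": -1},
    {"offset": [0,0,0],"delta_rot": [0,0,0],"hand": -1},
    {"offset": [0,0,0],"delta_rot": [0,0,0],"hand": -1}
  ]
}}

```text
t: 32.87
tcp_pos: [0.554, -0.0594, 0.1202]
orientation: [3.141, 0.0, 1.925]
wrist_force: [0.8, -0.2, -3.1]
gripper_width: 0.0296
finger_force: 44.9
```

```bash
cat >> h.py <<'E'
def favg(n=8):
    F=[]
    for i in range(n):
        camera('wrist'); f=get_state()['wrist_force'][:2]; F.append([f@ex,f@ey])
    print('Favg',np.mean(F,0).round(2),np.std(F,0).round(2))
E
python3 - <<'E'
from h import *
bl();favg()
E
```

```text
xb,yb 39.8 -44.8 [ 0.554  -0.0594  0.1202] [3.1412e+00 2.0000e-04 1.9245e+00] Fb 0.85 0.09 -3.11
Favg [ 0.79 -0.31] [0.42 0.4 ]
```

{"api": "arm_command", "payload": {
  "motion": [
    {"offset": [-0.003,0.001,0],"delta_rot": [0,0,0],"hand": -1},
    {"offset": [-0.008,0.002,0],"delta_rot": [0,0,0],"hand": -1},
    {"offset": [-0.008,0.002,0],"delta_rot": [0,0,0],"hand": -1},
    {"offset": [-0.008,0.002,0],"delta_rot": [0,0,0],"hand": -1},
    {"offset": [-0.008,0.002,0],"delta_rot": [0,0,0],"hand": -1}
  ]
}}

```text
t: 33.68
tcp_pos: [0.5524, -0.059, 0.1202]
orientation: [3.141, 0.0, 1.925]
wrist_force: [3.2, -0.7, -4.0]
gripper_width: 0.0295
finger_force: 44.9
```

```bash
python3 - <<'E'
from h import *
bl();favg(10)
E
```

```text
xb,yb 38.2 -44.9 [ 0.5524 -0.059   0.1202] [3.1409e+00 4.0000e-04 1.9246e+00] Fb 3.25 0.32 -4.01
Favg [2.36 0.32] [0.42 0.39]
```

{"api": "arm_command", "payload": {
  "motion": [
    {"offset": [0.02,-0.006,0],"delta_rot": [0,0,0],"hand": -1},
    {"offset": [0.06,-0.02,0],"delta_rot": [0,0,0],"hand": -1},
    {"offset": [0.105,-0.034,0],"delta_rot": [0,0,0],"hand": -1},
    {"offset": [0.105,-0.034,0],"delta_rot": [0,0,0],"hand": -1},
    {"offset": [0.08,-0.11,0],"delta_rot": [0,0,0],"hand": -1}
  ]
}}

```text
t: 34.6
tcp_pos: [0.5689, -0.079, 0.1195]
orientation: [-3.141, -0.003, 1.927]
wrist_force: [-0.5, -0.2, -3.1]
gripper_width: 0.0299
finger_force: 44.9
```

{"api": "arm_command", "payload": {
  "motion": [
    {"offset": [-0.025,-0.08,0],"delta_rot": [0,0,0],"hand": -1},
    {"offset": [-0.052,-0.162,0],"delta_rot": [0,0,0],"hand": -1},
    {"offset": [-0.052,-0.162,0],"delta_rot": [0,0,0],"hand": -1},
    {"offset": [-0.13,-0.137,0],"delta_rot": [0,0,0],"hand": -1},
    {"offset": [-0.21,-0.111,0],"delta_rot": [0,0,0],"hand": -1}
  ]
}}

```text
t: 35.02
tcp_pos: [0.5261, -0.1031, 0.1196]
orientation: [-3.141, -0.001, 1.924]
wrist_force: [-0.3, 0.1, -2.1]
gripper_width: 0.0298
finger_force: 44.9
```

{"api": "arm_command", "payload": {
  "motion": [
    {"offset": [-0.08,0.026,0],"delta_rot": [0,0,0],"hand": -1},
    {"offset": [-0.08,0.026,0],"delta_rot": [0,0,0],"hand": -1},
    {"offset": [-0.08,0.026,0],"delta_rot": [0,0,0],"hand": -1},
    {"offset": [-0.08,0.026,0],"delta_rot": [0,0,0],"hand": -1},
    {"offset": [-0.08,0.026,0],"delta_rot": [0,0,0],"hand": -1}
  ]
}}

```text
t: 35.43
tcp_pos: [0.511, -0.098, 0.1202]
orientation: [3.141, 0.0, 1.925]
wrist_force: [-0.4, 0.2, -2.7]
gripper_width: 0.03
finger_force: 44.9
```

```bash
python3 - <<'E'
from h import *
bl();favg(6)
E
```

```text
xb,yb 10.8 -94.8 [ 0.511  -0.098   0.1202] [3.1410e+00 3.0000e-04 1.9247e+00] Fb -0.44 0.08 -2.74
Favg [-0.05 -0.22] [0.34 0.37]
```

{"api": "arm_command", "payload": {
  "motion": [
    {"offset": [0.01,0.03,0],"delta_rot": [0,0,0],"hand": -1},
    {"offset": [0.02,0.06,0],"delta_rot": [0,0,0],"hand": -1},
    {"offset": [0.03,0.09,0],"delta_rot": [0,0,0],"hand": -1},
    {"offset": [0.035,0.108,0],"delta_rot": [0,0,0],"hand": -1},
    {"offset": [0.035,0.108,0],"delta_rot": [0,0,0],"hand": -1}
  ]
}}

```text
t: 36.15
tcp_pos: [0.5174, -0.0751, 0.1201]
orientation: [3.141, -0.0, 1.926]
wrist_force: [0.9, 0.2, -2.6]
gripper_width: 0.0299
finger_force: 44.9
```

{"api": "arm_command", "payload": {
  "motion": [
    {"offset": [0.002,0.008,0],"delta_rot": [0,0,0],"hand": -1},
    {"offset": [0.005,0.016,0],"delta_rot": [0,0,0],"hand": -1},
    {"offset": [0.008,0.024,0],"delta_rot": [0,0,0],"hand": -1},
    {"offset": [0.011,0.034,0],"delta_rot": [0,0,0],"hand": -1},
    {"offset": [0.011,0.034,0],"delta_rot": [0,0,0],"hand": -1}
  ]
}}

```text
t: 36.57
tcp_pos: [0.5193, -0.0697, 0.1202]
orientation: [-3.141, 0.001, 1.925]
wrist_force: [0.5, -2.3, -1.9]
gripper_width: 0.0295
finger_force: 44.9
```

```bash
python3 - <<'E'
from h import *
bl();favg(12)
E
```

```text
xb,yb 10.0 -65.3 [ 0.5193 -0.0697  0.1202] [-3.1413e+00  6.0000e-04  1.9246e+00] Fb 1.18 -2.06 -1.91
Favg [-0.17 -0.86] [0.51 0.57]
```

{"api": "arm_command", "payload": {
  "motion": [
    {"offset": [0.001,0.004,0],"delta_rot": [0,0,0],"hand": -1},
    {"offset": [0.003,0.01,0],"delta_rot": [0,0,0],"hand": -1},
    {"offset": [0.003,0.01,0],"delta_rot": [0,0,0],"hand": -1},
    {"offset": [0.003,0.01,0],"delta_rot": [0,0,0],"hand": -1},
    {"offset": [0.003,0.01,0],"delta_rot": [0,0,0],"hand": -1}
  ]
}}

```text
t: 37.58
tcp_pos: [0.5199, -0.0678, 0.12]
orientation: [-3.141, 0.001, 1.924]
wrist_force: [-0.6, -1.6, -3.0]
gripper_width: 0.0299
finger_force: 44.9
```

```bash
python3 - <<'E'
from h import *
bl();favg(14)
E
```

```text
xb,yb 9.9 -63.3 [ 0.5199 -0.0678  0.12  ] [-3.1412e+00  5.0000e-04  1.9245e+00] Fb -0.08 -1.68 -3.05
Favg [ 0.03 -3.08] [0.59 0.62]
```

Third touch confirmed and held. Backing away, up, and to the stand.

{"api": "arm_command", "payload": {
  "motion": [
    {"offset": [-0.01,-0.03,0],"delta_rot": [0,0,0],"hand": -1},
    {"offset": [-0.04,-0.12,0],"delta_rot": [0,0,0],"hand": -1},
    {"offset": [-0.04,-0.12,0.15],"delta_rot": [0,0,0],"hand": -1},
    {"offset": [-0.04,-0.12,0.35],"delta_rot": [0,0,0],"hand": -1},
    {"offset": [-0.04,-0.12,0.52],"delta_rot": [0,0,0],"hand": -1}
  ]
}}

```text
t: 38.7
tcp_pos: [0.5117, -0.0907, 0.2251]
orientation: [3.141, -0.003, 1.925]
wrist_force: [1.3, -1.1, -1.5]
gripper_width: 0.0297
finger_force: 44.9
```

{"api": "arm_command", "payload": {
  "motion": [
    {"offset": [0,0.1,0],"delta_rot": [0,0,0],"hand": -1},
    {"offset": [0,0.25,0],"delta_rot": [0,0,0],"hand": -1},
    {"offset": [-0.03,0.42,0],"delta_rot": [0,0,0],"hand": -1},
    {"offset": [-0.05,0.6,0],"delta_rot": [0,0,0],"hand": -1},
    {"offset": [-0.07,0.78,0],"delta_rot": [0,0,0],"hand": -1}
  ]
}}

```text
t: 39.12
tcp_pos: [0.4977, 0.0667, 0.2243]
orientation: [3.14, -0.003, 1.924]
wrist_force: [0.9, 0.6, -2.6]
gripper_width: 0.0298
finger_force: 44.9
```

{"api": "arm_command", "payload": {
  "motion": [
    {"offset": [-0.02,0.18,0],"delta_rot": [0,0,0],"hand": -1},
    {"offset": [-0.04,0.36,0],"delta_rot": [0,0,0],"hand": -1},
    {"offset": [-0.06,0.54,0],"delta_rot": [0,0,0],"hand": -1},
    {"offset": [-0.08,0.72,0],"delta_rot": [0,0,0],"hand": -1},
    {"offset": [-0.08,0.9,0],"delta_rot": [0,0,0],"hand": -1}
  ]
}}

```text
t: 39.53
tcp_pos: [0.4807, 0.2473, 0.2244]
orientation: [3.141, -0.003, 1.926]
wrist_force: [2.0, -1.0, -3.0]
gripper_width: 0.0295
finger_force: 44.9
```

```bash
python3 - <<'E'
from h import *
bl()
E
```

```text
xb,yb -124.7 224.2 [0.4807 0.2473 0.2244] [ 3.141e+00 -2.900e-03  1.926e+00] Fb 2.23 -0.31 -3.02
```

{"api": "arm_command", "payload": {
  "motion": [
    {"offset": [0.01,0.17,0],"delta_rot": [0,0,0],"hand": -1},
    {"offset": [0.01,0.34,0],"delta_rot": [0,0,0],"hand": -1},
    {"offset": [0.01,0.46,0],"delta_rot": [0,0,0],"hand": -1},
    {"offset": [0.01,0.55,0],"delta_rot": [0,0,0],"hand": -1},
    {"offset": [0.01,0.56,0],"delta_rot": [0,0,0],"hand": -1}
  ]
}}

```text
t: 39.95
tcp_pos: [0.4827, 0.3606, 0.2232]
orientation: [-3.141, -0.004, 1.93]
wrist_force: [0.1, -0.8, -3.1]
gripper_width: 0.0298
finger_force: 44.9
```

{"api": "arm_command", "payload": {
  "motion": [
    {"offset": [0,0,0],"delta_rot": [0,0,0],"hand": -1},
    {"offset": [0,0,0],"delta_rot": [0,0,0],"hand": -1},
    {"offset": [0,0,0],"delta_rot": [0,0,0],"hand": -1},
    {"offset": [0,0,0],"delta_rot": [0,0,0],"hand": -1},
    {"offset": [0,0,0],"delta_rot": [0,0,0],"hand": -1}
  ]
}}

```text
t: 40.37
tcp_pos: [0.4842, 0.3556, 0.2245]
orientation: [3.141, -0.0, 1.923]
wrist_force: [0.7, 0.5, -2.4]
gripper_width: 0.0299
finger_force: 44.9
```

```bash
python3 - <<'E'
from h import *
bl(); 
c=camera('scene'); cv2.imwrite('pics/sp2.png',cv2.resize(c['pixels'][260:330,380:460],None,fx=7,fy=7,interpolation=cv2.INTER_CUBIC))
E
```

```text
xb,yb -154.8 328.3 [0.4842 0.3556 0.2245] [ 3.1410e+00 -2.0000e-04  1.9232e+00] Fb 0.52 0.67 -2.38
```

View pics/sp2.png

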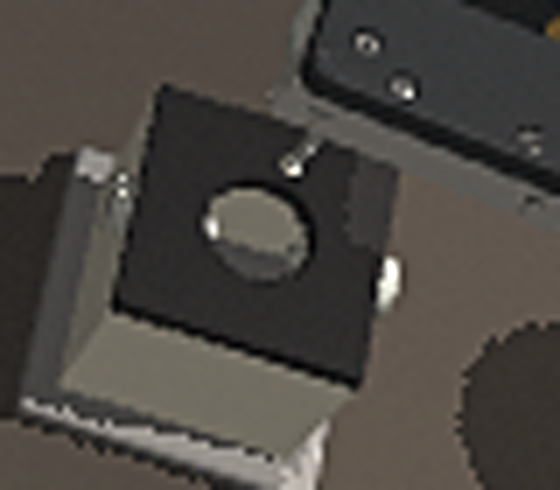

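View: the stylus hangs straight, with the ball at (292,163) above the empty socket at (257,230). Correcting by 2–4 mm and descending.

{"api": "arm_command", "payload": {
  "motion": [
    {"offset": [-0.009,0.018,0],"delta_rot": [0,0,0],"hand": -1},
    {"offset": [-0.009,0.018,-0.05],"delta_rot": [0,0,0],"hand": -1},
    {"offset": [-0.009,0.018,-0.12],"delta_rot": [0,0,0],"hand": -1},
    {"offset": [-0.009,0.018,-0.12],"delta_rot": [0,0,0],"hand": -1},
    {"offset": [-0.009,0.018,-0.12],"delta_rot": [0,0,0],"hand": -1}
  ]
}}

```text
t: 40.83
tcp_pos: [0.4813, 0.3597, 0.1983]
orientation: [-3.138, 0.001, 1.925]
wrist_force: [-1.5, -0.2, -2.4]
gripper_width: 0.0297
finger_force: 44.9
```

{"api": "arm_command", "payload": {
  "motion": [
    {"offset": [0,0,-0.06],"delta_rot": [0,0,0],"hand": -1},
    {"offset": [0,0,-0.12],"delta_rot": [0,0,0],"hand": -1},
    {"offset": [0,0,-0.18],"delta_rot": [0,0,0],"hand": -1},
    {"offset": [0,0,-0.24],"delta_rot": [0,0,0],"hand": -1},
    {"offset": [0,0,-0.24],"delta_rot": [0,0,0],"hand": -1}
  ]
}}

```text
t: 41.25
tcp_pos: [0.4803, 0.3589, 0.1475]
orientation: [-3.135, 0.001, 1.925]
wrist_force: [-0.0, -1.4, -2.8]
gripper_width: 0.0293
finger_force: 44.9
```

```bash
python3 - <<'E'
from h import *
bl()
E
```

```text
xb,yb -159.5 330.3 [0.4803 0.3589 0.1475] [-3.1345e+00  1.5000e-03  1.9246e+00] Fb 0.4 -1.31 -2.8
```

{"api": "arm_command", "payload": {
  "motion": [
    {"offset": [0,0,0],"delta_rot": [0,0,0],"hand": -1},
    {"offset": [0,0,0],"delta_rot": [0,0,0],"hand": -1},
    {"offset": [0.003,0,-0.04],"delta_rot": [0,0,0],"hand": -1},
    {"offset": [0.003,0,-0.08],"delta_rot": [0,0,0],"hand": -1},
    {"offset": [0.003,0,-0.1],"delta_rot": [0,0,0],"hand": -1}
  ]
}}

```text
t: 41.67
tcp_pos: [0.4825, 0.3599, 0.1309]
orientation: [-3.141, 0.0, 1.925]
wrist_force: [0.2, -0.4, -2.6]
gripper_width: 0.0299
finger_force: 44.9
```

```bash
python3 - <<'E'
from h import *
camera('wrist');camera('wrist');camera('wrist');camera('wrist')
bl()
E
```

```text
xb,yb -157.7 332.0 [0.4827 0.36   0.1318] [-3.1411e+00  1.0000e-04  1.9246e+00] Fb -0.44 -0.2 -2.95
```

{"api": "arm_command", "payload": {
  "motion": [
    {"offset": [0,-0.003,-0.025],"delta_rot": [0,0,0],"hand": -1},
    {"offset": [0,-0.003,-0.05],"delta_rot": [0,0,0],"hand": -1},
    {"offset": [0,-0.003,-0.075],"delta_rot": [0,0,0],"hand": -1},
    {"offset": [0,-0.003,-0.1],"delta_rot": [0,0,0],"hand": -1},
    {"offset": [0,-0.003,-0.12],"delta_rot": [0,0,0],"hand": -1}
  ]
}}

```text
t: 42.28
tcp_pos: [0.4831, 0.3595, 0.1086]
orientation: [3.14, 0.0, 1.924]
wrist_force: [0.1, -0.9, 3.1]
gripper_width: 0.03
finger_force: 44.9
```

{"api": "arm_command", "payload": {
  "motion": [
    {"offset": [0,0,-0.01],"delta_rot": [0,0,0],"hand": -1},
    {"offset": [0,0,-0.022],"delta_rot": [0,0,0],"hand": -1},
    {"offset": [0,0,-0.022],"delta_rot": [0,0,0],"hand": -1},
    {"offset": [0,0,-0.022],"delta_rot": [0,0,0],"hand": -1},
    {"offset": [0,0,-0.022],"delta_rot": [0,0,0],"hand": -1}
  ]
}}

```text
t: 42.7
tcp_pos: [0.483, 0.3594, 0.1034]
orientation: [3.141, 0.0, 1.924]
wrist_force: [1.3, 0.0, -0.8]
gripper_width: 0.0302
finger_force: 44.9
```

```bash
python3 - <<'E'
from h import *
bl()
E
```

```text
xb,yb -157.2 331.6 [0.483  0.3594 0.1034] [3.1414e+00 2.0000e-04 1.9245e+00] Fb 1.19 0.42 -0.85
```

{"api": "arm_command", "payload": {
  "motion": [
    {"offset": [0,0,-0.005],"delta_rot": [0,0,0],"hand": -1},
    {"offset": [0,0,-0.008],"delta_rot": [0,0,0],"hand": -1},
    {"offset": [0,0,-0.008],"delta_rot": [0,0,0],"hand": -1},
    {"offset": [0,0,-0.008],"delta_rot": [0,0,0],"hand": -1},
    {"offset": [0,0,-0.008],"delta_rot": [0,0,0],"hand": -1}
  ]
}}

```text
t: 43.12
tcp_pos: [0.483, 0.3594, 0.1033]
orientation: [3.141, 0.0, 1.925]
wrist_force: [-0.3, -1.1, 4.5]
gripper_width: 0.0297
finger_force: 44.9
```

{"api": "arm_command", "payload": {
  "motion": [
    {"offset": [0,0,-0.004],"delta_rot": [0,0,0],"hand": -1},
    {"offset": [0,0,-0.01],"delta_rot": [0,0,0],"hand": -1},
    {"offset": [0,0,-0.01],"delta_rot": [0,0,0],"hand": -1},
    {"offset": [0,0,-0.01],"delta_rot": [0,0,0],"hand": -1},
    {"offset": [0,0,-0.01],"delta_rot": [0,0,0],"hand": -1}
  ]
}}

```text
t: 43.53
tcp_pos: [0.483, 0.3595, 0.1033]
orientation: [3.14, 0.0, 1.925]
wrist_force: [-2.2, -2.9, 11.8]
gripper_width: 0.0299
finger_force: 45.0
```

{"api": "arm_command", "payload": {
  "motion": [
    {"offset": [0,0,0.01],"delta_rot": [0,0,0],"hand": -1},
    {"offset": [0,0,0.018],"delta_rot": [0,0,0],"hand": -1},
    {"offset": [0,0,0.018],"delta_rot": [0,0,0],"hand": 0.2},
    {"offset": [0,0,0.018],"delta_rot": [0,0,0],"hand": 0.2},
    {"offset": [0,0,0.018],"delta_rot": [0,0,0],"hand": 0.2}
  ]
}}

```text
t: 43.95
tcp_pos: [0.4825, 0.3597, 0.1032]
orientation: [-3.141, -0.0, 1.925]
wrist_force: [-0.2, 0.6, 0.3]
gripper_width: 0.0464
finger_force: 0.0
```

{"api": "arm_command", "payload": {
  "motion": [
    {"offset": [0,0,0],"delta_rot": [0,0,0],"hand": 0.2},
    {"offset": [0,0,0],"delta_rot": [0,0,0],"hand": 0.2},
    {"offset": [0,0,0.1],"delta_rot": [0,0,0],"hand": 0.2},
    {"offset": [0,0,0.25],"delta_rot": [0,0,0],"hand": 0.2},
    {"offset": [0,0,0.45],"delta_rot": [0,0,0],"hand": 0.2}
  ]
}}

```text
t: 44.37
tcp_pos: [0.481, 0.3585, 0.1907]
orientation: [-3.134, 0.001, 1.925]
wrist_force: [0.6, 0.5, -0.0]
gripper_width: 0.0561
finger_force: 0.0
```

{"api": "arm_command", "payload": {
  "motion": [
    {"offset": [0,0,0.2],"delta_rot": [0,0,0],"hand": 0.2},
    {"offset": [0,0,0.3],"delta_rot": [0,0,0],"hand": 0.2},
    {"offset": [0,0,0.3],"delta_rot": [0,0,0],"hand": 0.2},
    {"offset": [0,0,0.3],"delta_rot": [0,0,0],"hand": 0.2},
    {"offset": [0,0,0.3],"delta_rot": [0,0,0],"hand": 0.2}
  ]
}}

```text
t: 44.78
tcp_pos: [0.4823, 0.3593, 0.2521]
orientation: [-3.139, 0.0, 1.925]
wrist_force: [0.3, 1.0, -0.4]
gripper_width: 0.0562
finger_force: 0.0
```

```bash
python3 - <<'E'
from h import *
bl(); c=camera('wrist');P=pts(c)
for z,w in((.095,'dock'),(.141,'probe')):
    m=(np.abs(P[...,2]-z)<.006)&(np.hypot(P[...,0]-.483,P[...,1]-.36)<.075)
    print(w,m.sum(),np.median(P[m][:,2]),cv2.minAreaRect((P[m][:,:2]*1000).astype(np.float32)))
d0=dict(np.load('wp.npz'));P0=pts(d0);m=(np.abs(P0[...,2]-.141)<.006)&(np.hypot(P0[...,0]-.483,P0[...,1]-.36)<.075);print('before',np.median(P0[m][:,2]))
t=camera('top');offcuts(t);s=camera('scene')
a=cv2.resize(t['pixels'][70:320,120:480],None,fx=1.6,fy=1.6); cv2.imwrite('pics/end.png',a)
s0=cv2.imread('pics/scene0.png'); b=np.vstack([s['pixels'][85:165,145:245],s['pixels'][250:330,370:470]])
cv2.imwrite('pics/end.png',np.hstack([cv2.resize(b,(220,400),interpolation=cv2.INTER_CUBIC),a[:400]]))
E
```

```text
xb,yb -157.8 331.2 [0.4823 0.3593 0.2521] [-3.1392e+00  4.0000e-04  1.9247e+00] Fb 0.03 1.03 -0.43
dock 3000 0.09495175370635839 ((483.0389404296875, 359.3852844238281), (74.0696792602539, 85.07714080810547), 26.46006965637207)
probe 873 0.1415138606752609 ((481.7569885253906, 359.375244140625), (29.313583374023438, 29.38980484008789), 21.046228408813477)
before 0.1415415458983431
[285. 219.] z 0.0536 c 530 -4 size 130 x 82 longdir 71.9
```

View pics/end.png

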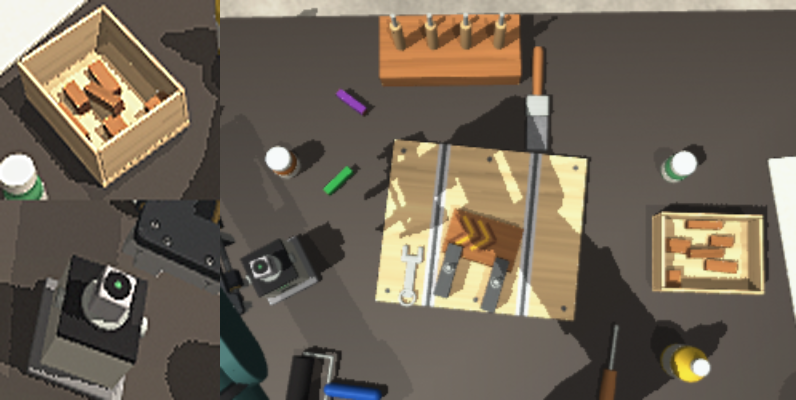

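The six offcuts are in the box at (708,252), the bed is clear, and the probe is home at (265,265), at the same height as at the start. Nothing else has moved and the gripper is clear.

```bash
python3 -c "
from bench import finish_job
print(finish_job())"
```

```text
the job is handed in; nothing more can be done
None
```

The job is done and handed in: all six offcuts are in the box, the block was touched off at all three points in order with light pressure, and the probe is fully home in its stand and released.

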